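# Lower the bench lift on its release valve and open the pot

### The job

The pot on the raised bench lift has to come down so that its parts can be got at. Crack the lift's release valve open just a fraction of a turn so that the platform sinks slowly all the way down, never faster than 50 mm/s, then close the valve fully. Only after that lift the loose lid, which has a knob, off the pot and set it down without dropping it, knob up and flat on the bench, clear of the lift. Leave the tape measure, the steel cup and the spanner where they are.

Things in the scene. Friction and masses are not known exactly. Their poses are not given: they have to be found in the camera images.
- lift: Bench lift, fixed: steel base 215 x 170 mm, grey ram cylinder, at its front (-x) a grey pump block whose sloping face bears the valve. Origin on the bench under the ram, z up. Its platform (200 x 170 x 10 mm, x -125 to 75, y +-85 mm) carries a fixed pot (110 mm wide, 60 high, axis at x = -20 mm). Underside 155 mm up when raised, 85 down; an upright hand over the valve strikes its edge: lean about 40 deg, along the stem.
- ram (a joint): How far the platform has come down, m: 0 = raised (as at the start), 0.070 = fully down on its stop. Nothing but its weight moves it. With the valve shut it stays where it is.
- valve (a joint): Release valve, rad: 0 = shut (starts 0 to 0.1), opens counter-clockwise seen from outside (positive about valve_grip's z), stop at 1.6. The platform begins to sink somewhere from 0.25 to 0.7 rad (varies, cannot be seen: turn a few hundredths at a time and watch). From there each 0.1 rad adds about 15 to 20 mm/s; turning back stops it at once. Wide open it falls at over 100 mm/s. Stays where left; takes under 0.3 N m.
- valve_grip (a point): Grip point on the valve's steel bar handle: 46 mm long (this frame's x), 12 thick (y: fingers close along y), from 18 mm below to 10 above this point along z; then 11 mm stem and a 24 mm collar to the sloping face 34 mm below. z = stem axis, outward, leaning 40 deg from vertical to the lift's front; frame turns with the handle (x is 0.45 rad clockwise of uphill when shut). In the lift's frame at (-147, 0, 71) mm.
- lid: Loose aluminium lid: disc 116 mm across, 5 thick, below it a plug 96 mm across, 5 deep, loose in the pot's mouth (102 mm); black knob on top; 0.15 kg. Origin: centre of the plug's underside, z up: 220 mm above the bench on the raised lift, 150 with it down, 0 on the bench.
- lid_knob (a point): Middle of the lid's knob: upright black cylinder 26 mm across and 20 mm high (10 mm above and below this point), on a 14 mm neck; this point is 30 mm above the lid's origin and 20 mm above the disc's top.
- tape_measure: Tape measure, 64 x 69 x 32 mm, bystander on the bench to the right of the lift; origin at the centre of its underside. The bench nearer the robot from it (about x = 0.46, y = -0.15 m) is free for the lid; a tall rod jig stands farther right, at about x = 0.44, y = -0.42 m.
- steel_cup: Small turned steel cup, 32 mm across, 34 mm high, bystander to the left of the lift; origin at the centre of its underside.
- spanner: Flat combination spanner, 24 x 172 x 9 mm, long side along its y, bystander on the bench in front of the lift, between it and the robot; origin at the centre of its underside.

How it is judged:
On the way, in this order (a step that is already met when the one before it is completed fails the run):
1. the platform has sunk fully down, the lid still on the pot (value of joint ram above 0.067 m and z of lid in the frame of lift above 0.145 m and value of joint valve above 0.15 rad), for 0.1 s.
2. the valve is closed again, the lid still on the pot (value of joint valve below 0.15 rad and value of joint ram above 0.067 m and z of lid in the frame of lift above 0.145 m), for 0.2 s.
At the end, for the whole second after the job is handed in: The platform is fully down (within 3 mm), the valve is shut (under 0.15 rad), and the lid lies flat on the bench, knob up (within 4 mm of the bench top, under 0.06 rad of tilt), at rest, released and not touching the lift (value of joint ram above 0.067 m and value of joint valve below 0.15 rad and height (world z) of lid between -0.004 and 0.004 m and angle between lid's own z axis and vertical below 0.06 rad and linear speed of lid below 0.02 m/s and contact force between lid and lift below 0.05 N and contact force between lid and the fingers below 0.05 N).
It fails at once if the platform sinks faster than 50 mm/s (velocity of joint ram above 0.05 m/s).
It fails at once if the lid is dropped (falls freely from more than about 2 cm) (linear speed of lid above 0.65 m/s and contact force between lid and the fingers below 0.2 N).
It fails at once if the tape measure is moved more than 3 cm (distance of tape_measure from where it was at the start of the episode above 0.03 m).
It fails at once if the steel cup is moved more than 3 cm (distance of steel_cup from where it was at the start of the episode above 0.03 m).
It fails at once if the spanner is moved more than 3 cm (distance of spanner from where it was at the start of the episode above 0.03 m).
It also fails if it takes over 72 s, if anything falls off the work surface, if the arm or the gripper's body presses on something with over 40 N, if the wrist force passes 120 N, or if a joint passes its speed limit or range.

### The arm

A 7-joint arm with a two-finger parallel gripper is mounted at the origin on the work surface; the furniture and walls round the work are solid. World frame = base frame: x ahead of the robot, y to its left, z up, the work surface at z = 0. Lengths are in m, angles in rad, forces in N, time in s.
With the tool pointing down it reaches from about 0.35 to 0.9 m from the base axis. Payload 19.9 kg.
Tool frame: the origin (TCP) lies on the mounting face of the last link; the fingertips stand 173 mm ahead of it and the grasp point (between the pads) lies 155 mm ahead of it; z points along the fingers, y is the line along which they close (so a half turn about z gives the same grasp; the last joint's range is limited). The gripper opens to 85 mm and grips with 20 to 120 N. Pads are 22 mm wide; open, the fingers measure 114 mm over their backs; the gripper's body (76 mm by 85 mm) begins 54 mm behind the grasp point. The pads swing forward as they close: fully open they stand 13 mm farther back than shut.
Start: joints at [1.204, 0.417, -0.01, 1.614, 0.005, 1.111, -0.053], TCP at [0.199, -0.592, 0.405] pointing down, gripper open.
Joint ranges: [-2.81, 2.81], [-0.39, 2.02], [-1.27, 1.25], [0.06, 2.57], [-1.19, 4.33], [0.19, 2], [-2.82, 2.82]. Speed limits (rad/s): [1.89, 1.89, 2.39, 2.39, 3.01, 3.01, 3.01].

### API

Orientations are given as a 3x3 rotation matrix whose columns are the frame's x, y, z axes.
In Python, from plant import read_state, grab_frame, get_calibration, sign_off gives the robot as it stands.
- The arm moves only by the tool move_arm, never from a script. Its argument "plan" is a list of rows, each a list of 6 numbers: the shift along the world's x, y, z in m, then the turn, a rotation vector about the world's x, y, z in rad. A call has 1 to 10 rows; each row is the pose to reach, as a shift and turn from the pose commanded when the call began; what a row does not reach only later rows make up. A row lasts 1/12 s, in which the tool goes at most 41.7 mm and 7.16 degrees, less where a joint would pass 70% of its speed; a pose out of reach is approached as far as the arm can. A call with a gripper value outside its range is refused whole. "claw" is the finger opening in m, from 0 to 0.0854, set as the call begins (left out, the last holds). The fingers move at their own pace and stop on an object; the grip force is fixed at half the most. Time passes only in rows, so rows that repeat a pose let the fingers close. It gives the time, the measured TCP pose, the force, the opening and the grip force at its end, in the units of the state.
- read_state(): the state, without advancing time (a new reading comes with each control period).
- grab_frame(name): name is "scene" or "top" or "wrist"; returns (picture, depth): 384x512x3 uint8, red, green, blue; 384x512 float32, m along the optical axis (not along the pixel's ray), 0 where there is no reading.
- get_calibration(name): a dict with "intrinsics" (3x3 intrinsics, pixels), "eye" and "rotation" of the camera in the world. Camera axes: x right, y up, looking along -z (the intrinsics and any distortion apply to the point x, -y, -z); pixel columns grow to the right and rows downward; lengths in m; the calibration is good to about 2 mm. A picture is of the moment at which its call begins: read the wrist's pose just before it. get_calibration takes no time and is no camera call; for the wrist camera it gives the pose at the moment of the call.
- sign_off(): hands the job in; it is judged then, once.
The state is a dict: "time_s": time; "joint_positions": joint angles; "qd": joint speeds; "tau": joint torques, N m; "eef_pos": TCP position; "tool_rot": TCP orientation; "force": force on the tool from outside, world axes, zero at the start; "ft_torque": the same for the moment, N m; "finger_gap": opening from 0.0 (shut) to 1.0 (fully open); "gripper_force": force on a finger pad.
Only numpy, scipy, OpenCV 4.12 (cv2) and the standard library are available. Lean on these libraries where they do the work, as an engineer would, in place of code of your own. Each camera call takes 0.05 s, during which the arm holds its last target. There are 200 camera calls.

## Working session

There is one attempt and no reset: what is moved stays moved. The work goes in short steps, Python scripts to look and compute and a tool call to move; the robot and the scene stay as the last step left them, time stands still between calls to the robot, and variables do not carry over. Pictures are saved under pics/ and viewed, at most 10 in all, crops included, and the job is handed in when it is done.

Besides the shell and the picture viewer there is one more tool, called after "Request:" as a command line: name --pt "numbers of a row" for each row, then --argument value for the rest. move_arm: Moves the arm, as the interface text tells. Its arguments: {"type":"object","properties":{"plan":{"type":"array"},"claw":{"type":"number"}},"required":["plan"]}

```bash
mkdir -p pics; ls
cat > h.py <<'E'
import numpy as np, cv2
from plant import *
np.set_printoptions(precision=4,suppress=True)
def grab(n,fn=None):
    c=get_calibration(n); p,d=grab_frame(n)
    if fn: cv2.imwrite('pics/'+fn,cv2.cvtColor(p,cv2.COLOR_RGB2BGR))
    return p,d,c
def cloud(d,c):
    K=np.array(c['intrinsics']);v,u=np.mgrid[:d.shape[0],:d.shape[1]]
    P=np.stack([(u-K[0,2])/K[0,0]*d,-(v-K[1,2])/K[1,1]*d,-d],-1)
    return P@np.array(c['rotation']).T+np.array(c['eye'])
E
python3 - <<'E'
from h import *
s=read_state();print(s)
for n in('scene','top'):
    p,d,c=grab(n,n+'0.png');print(c);np.savez(n+'0.npz',p=p,P=cloud(d,c),d=d)
a=cv2.imread('pics/scene0.png');b=cv2.imread('pics/top0.png')
cv2.imwrite('pics/both0.png',cv2.resize(np.vstack([a,b]),None,fx=.78,fy=.78))
E
```

```text
pics
{'time_s': 0.0, 'joint_positions': array([ 1.2045,  0.418 , -0.0103,  1.6142,  0.0047,  1.1107, -0.053 ]), 'qd': array([-0.0004,  0.0003,  0.0001, -0.0011,  0.001 , -0.0005,  0.0003]), 'tau': array([  0.0016, -86.4454,   0.6795, -43.4904,   0.0191,   0.0072,
        -0.    ]), 'eef_pos': array([ 0.1994, -0.5922,  0.4041]), 'tool_rot': array([[ 0.9477,  0.3192, -0.0005],
       [ 0.3192, -0.9477,  0.0011],
       [-0.0001, -0.0012, -1.    ]]), 'force': array([0.3282, 0.8718, 0.3756]), 'ft_torque': array([-0.0285,  0.0834, -0.0045]), 'gripper_force': 0.0, 'finger_gap': 0.998064508161239}
{'intrinsics': array([[369.065 ,   0.    , 255.0845],
       [  0.    , 369.065 , 191.537 ],
       [  0.    ,   0.    ,   1.    ]]), 'eye': array([-0.1144,  0.2542,  0.8794]), 'rotation': array([[-0.1535,  0.7303, -0.6656],
       [-0.988 , -0.1032,  0.1147],
       [ 0.0151,  0.6753,  0.7374]])}
{'intrinsics': array([[380.1383,   0.    , 251.6884],
       [  0.    , 380.1383, 185.8587],
       [  0.    ,   0.    ,   1.    ]]), 'eye': array([0.3822, 0.1271, 1.2168]), 'rotation': array([[-0.0057,  0.9888, -0.149 ],
       [-0.9997, -0.0091, -0.0225],
       [-0.0236,  0.1488,  0.9886]])}
```

View pics/top0.png

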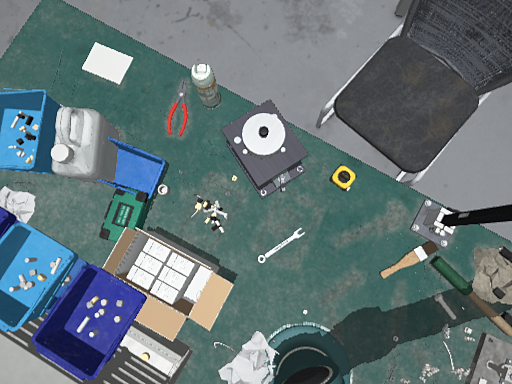

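View pics/scene0.png

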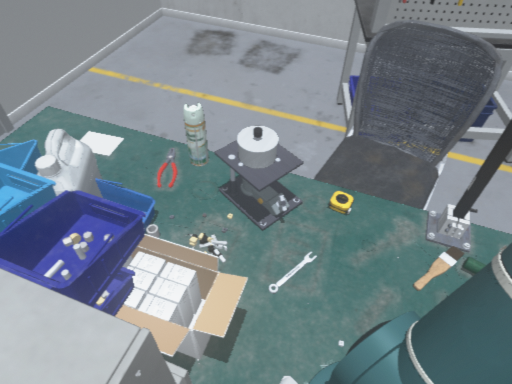

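The top view shows the lid knob at (263,131), the yawed lift platform around (263,147), the valve near (282,182), the tape at (343,177) and the spanner at (281,245). In the scene view the valve is at (280,206), partly under the platform edge.

Run:
```python
from h import *
z=np.load('top0.npz');P,p=z['P'],z['p']
box=(P[...,0]>.4)&(P[...,0]<.9)&(abs(P[...,1]-.1)<.25)
m=box&(abs(P[...,2]-.165)<.012)
m=cv2.morphologyEx(m.astype(np.uint8),cv2.MORPH_OPEN,np.ones((3,3)))
n,l,st,ce=cv2.connectedComponentsWithStats(m);k=1+st[1:,4].argmax()
Q=P[l==k];print(len(Q),Q[:,2].mean())
r=cv2.minAreaRect((Q[:,:2]*1000).astype(np.float32));print(r,cv2.boxPoints(r))
kn=box&(P[...,2]>.243);print('knob',kn.sum(),P[kn].mean(0),P[kn][:,2].max())
di=box&(abs(P[...,2]-.230)<.006);Q=P[di];print('disc',len(Q),cv2.minEnclosingCircle((Q[:,:2]*1000).astype(np.float32)),np.median(Q[:,2]))
hsv=cv2.cvtColor(p,cv2.COLOR_RGB2HSV)
y=cv2.inRange(hsv,(20,150,120),(35,255,255))>0;y&=(P[...,1]<0)&(P[...,1]>-.4);print('tape',np.median(P[y],0))
# scene image crop of valve
s=np.load('scene0.npz');PS=s['P']
cv2.imwrite('pics/v0.png',cv2.resize(cv2.cvtColor(np.hstack([s['p'][170:240,225:325],p[150:220,235:335]]),cv2.COLOR_RGB2BGR),None,fx=4,fy=4,interpolation=cv2.INTER_NEAREST))
```

```text
2540 0.16402272967137765
((670.0787963867188, 115.83079528808594), (200.60208129882812, 170.23556518554688), 32.165618896484375) [[539.8586 134.487 ]
 [630.4867  -9.6196]
 [800.299   97.1746]
 [709.6709 241.2812]]
knob 80 [0.6722 0.1188 0.2575] 0.2625212531919312
disc 1395 ((751.659912109375, 194.78854370117188), 166.05455017089844) 0.22868054467430154
tape [ 0.5866 -0.1331  0.029 ]
```

View pics/v0.png

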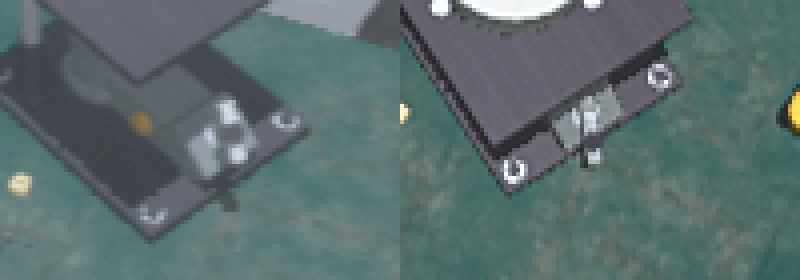

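The handle shows at top crop (587,130), which agrees with the pose from the platform rectangle. The platform fit measures 200.6 x 170.2 mm, giving a lift yaw of 32.2° and an origin near (0.691, 0.129).

```bash
cat >> h.py <<'E'
from scipy.spatial.transform import Rotation as R
YAW=np.radians(32.17);L=R.from_euler('z',YAW).as_matrix();O=np.array([.6913,.1291,0])
c,s=np.cos(np.radians(40)),np.sin(np.radians(40))
ZH=L@[-s,0,c];U=L@[c,0,s];YL=L@[0,1.,0];G=O+L@[-.147,0,.071]
def Rt(th):
    t=th-.45; y=-(-np.sin(t)*U+np.cos(t)*YL); z=-ZH
    return np.stack([np.cross(y,z),y,z],1)
def go(pos,Rm):
    st=read_state();print('shift',np.array(pos)-st['eef_pos'],'rv',R.from_matrix(Rm@np.array(st['tool_rot']).T).as_rotvec())
E
python3 - <<'E'
from h import *
print(ZH,G)
for b in(.155,.215): print(G+b*ZH)
go(G+.215*ZH,Rt(.05))
E
```

```text
[-0.5441 -0.3422  0.766 ] [0.5669 0.0508 0.071 ]
[ 0.4825 -0.0022  0.1897]
[ 0.4499 -0.0227  0.2357]
shift [ 0.2505  0.5694 -0.1684] rv [ 0.4181 -0.5596 -0.157 ]
```

Request:
move_arm --pt "0.05 0.26 0 0 0 0" --pt "0.05 0.26 0 0 0 0" --pt "0.05 0.26 0 0 0 0" --pt "0.05 0.26 0 0 0 0" --pt "0.05 0.26 0 0 0 0" --pt "0.05 0.26 0 0 0 0" --pt "0.05 0.26 0 0 0 0" --claw 0.085

```text
time_s: 0.68
eef_pos: [0.2501, -0.3278, 0.4044]
tool_rot: [[0.947, 0.322, -0.001], [0.322, -0.947, 0.001], [-0.0, -0.001, -1.0]]
force: [1.0, -0.1, 1.2]
finger_gap: 0.993
gripper_force: 0.0
```

Request:
move_arm --pt "0.04 0.03 0 0.05 -0.06 -0.02" --pt "0.2 0.305 -0.169 0.418 -0.56 -0.157" --pt "0.2 0.305 -0.169 0.418 -0.56 -0.157" --pt "0.2 0.305 -0.169 0.418 -0.56 -0.157" --pt "0.2 0.305 -0.169 0.418 -0.56 -0.157" --pt "0.2 0.305 -0.169 0.418 -0.56 -0.157" --pt "0.2 0.305 -0.169 0.418 -0.56 -0.157" --pt "0.2 0.305 -0.169 0.418 -0.56 -0.157" --pt "0.2 0.305 -0.169 0.418 -0.56 -0.157" --pt "0.2 0.305 -0.169 0.418 -0.56 -0.157"

```text
time_s: 1.52
eef_pos: [0.4157, -0.0881, 0.2688]
tool_rot: [[0.807, 0.238, 0.54], [0.05, -0.939, 0.339], [0.588, -0.247, -0.77]]
force: [1.5, -2.1, -3.0]
finger_gap: 0.997
gripper_force: 0.0
```

Request:
move_arm --pt "0 0 0 0 0 0" --pt "0 0 0 0 0 0"

```text
time_s: 1.68
eef_pos: [0.4156, -0.0881, 0.2679]
tool_rot: [[0.808, 0.239, 0.538], [0.049, -0.938, 0.344], [0.587, -0.251, -0.77]]
force: [-0.6, -0.4, 0.2]
finger_gap: 0.993
gripper_force: 0.0
```

Run:
```python
from h import *
s_=read_state();print(s_['joint_positions'])
go(G+.215*ZH,Rt(.05))
p,d,cc=grab('wrist','w1.png');P=cloud(d,cc);np.savez('w1.npz',P=P,p=p)
print(cc['eye'],cc['rotation'])
K=np.array(cc['intrinsics']);q=(np.array([G,G+.01*ZH,G+.023*Rt(.05)[:,0],G-.023*Rt(.05)[:,0]])-cc['eye'])@np.array(cc['rotation'])
print(np.c_[K[0,0]*q[:,0]/-q[:,2]+K[0,2],K[1,1]*-q[:,1]/-q[:,2]+K[1,2]])
```

```text
[ 1.0631  0.3714 -0.8613  2.3252 -1.186   0.2515  0.016 ]
shift [ 0.0343  0.0654 -0.0322] rv [ 0.0004 -0.0065 -0.0035]
[ 0.4994 -0.074   0.2921] [[ 0.2388  0.9387 -0.2485]
 [-0.9381  0.157  -0.3088]
 [-0.2508  0.3068  0.9181]]
[[203.1347 174.1265]
 [201.196  177.2982]
 [201.6125 148.6813]
 [204.5702 198.1214]]
```

View pics/w1.png

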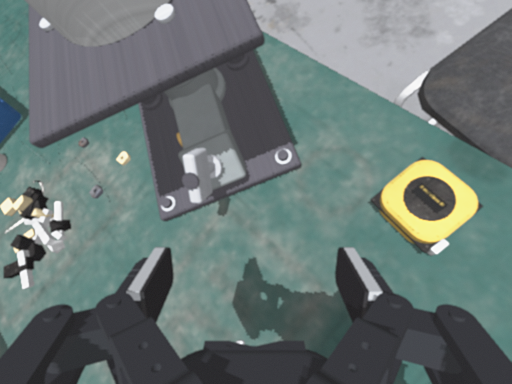

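The wrist view shows the valve at about (200,175), predicted at (203,174), with the tape at (430,200). I'll zoom in on the handle.

Run:
```python
from h import *
i=cv2.imread('pics/w1.png')[125:225,130:260];cv2.imwrite('pics/w1c.png',cv2.resize(i,None,fx=6,fy=6,interpolation=cv2.INTER_CUBIC))
z=np.load('w1.npz');P=z['P'];q=(P-G)@Rt(.05)
for v in range(150,212,6): print(v,[(u,*(q[v,u]*1000).round().astype(int),int(z['p'][v,u].mean())) for u in range(180,226,6)])
```

```text
150 [(180, np.int64(14), np.int64(-29), np.int64(38), 78), (186, np.int64(15), np.int64(-22), np.int64(37), 106), (192, np.int64(21), np.int64(-9), np.int64(4), 169), (198, np.int64(21), np.int64(-4), np.int64(5), 195), (204, np.int64(19), np.int64(0), np.int64(13), 161), (210, np.int64(15), np.int64(2), np.int64(35), 114), (216, np.int64(15), np.int64(8), np.int64(33), 116), (222, np.int64(15), np.int64(14), np.int64(35), 118)]
156 [(180, np.int64(9), np.int64(-28), np.int64(35), 107), (186, np.int64(18), np.int64(-12), np.int64(-8), 240), (192, np.int64(18), np.int64(-7), np.int64(-9), 231), (198, np.int64(17), np.int64(-3), np.int64(-2), 130), (204, np.int64(14), np.int64(0), np.int64(10), 125), (210, np.int64(10), np.int64(3), np.int64(29), 148), (216, np.int64(9), np.int64(7), np.int64(35), 169), (222, np.int64(9), np.int64(14), np.int64(33), 185)]
162 [(180, np.int64(-9), np.int64(-42), np.int64(83), 75), (186, np.int64(13), np.int64(-13), np.int64(-8), 233), (192, np.int64(13), np.int64(-7), np.int64(-9), 228), (198, np.int64(11), np.int64(-4), np.int64(-1), 128), (204, np.int
[... 3016 characters left out ...]
, np.int64(-17), np.int64(49), 108), (204, np.int64(-50), np.int64(-11), np.int64(53), 68), (210, np.int64(-51), np.int64(-4), np.int64(55), 119), (216, np.int64(-50), np.int64(3), np.int64(54), 147), (222, np.int64(-50), np.int64(10), np.int64(53), 89)]
210 [(180, np.int64(-56), np.int64(-37), np.int64(49), 114), (186, np.int64(-56), np.int64(-31), np.int64(51), 86), (192, np.int64(-59), np.int64(-26), np.int64(57), 73), (198, np.int64(-58), np.int64(-18), np.int64(54), 126), (204, np.int64(-58), np.int64(-11), np.int64(54), 129), (210, np.int64(-56), np.int64(-4), np.int64(51), 132), (216, np.int64(-56), np.int64(3), np.int64(49), 138), (222, np.int64(-55), np.int64(10), np.int64(48), 85)]
```

View pics/w1c.png

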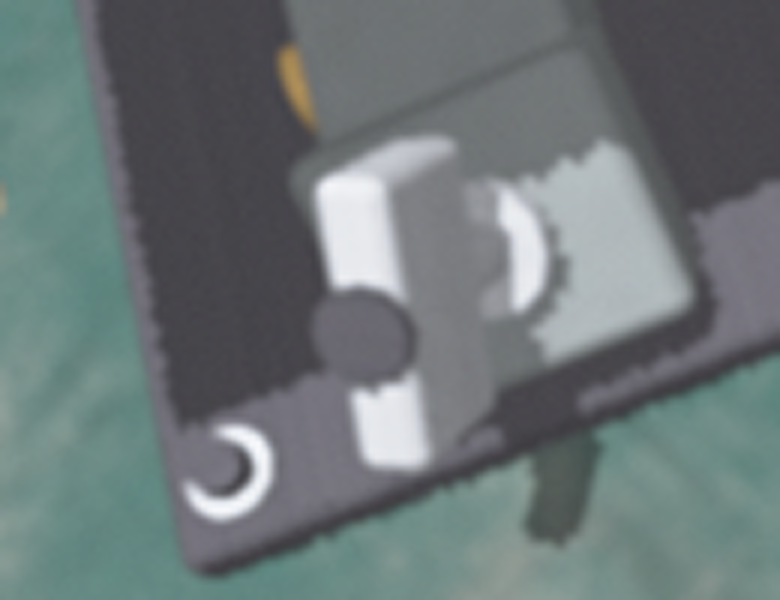

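Run:
```python
from h import *
z=np.load('w1.npz');P=z['P']
def pl(u0,u1,v0,v1):
    Q=P[v0:v1,u0:u1].reshape(-1,3);m=Q.mean(0);w,s_,V=np.linalg.svd(Q-m);n=V[2]*np.sign(V[2][2]);print(m,n,'rms',s_[2]/len(Q)**.5,'lift frame n',L.T@n, 'pt',L.T@(m-O))
print('bench');pl(250,330,210,250)
print('platform');pl(60,200,90,100)
print('slope');pl(225,240,156,172)
print('side');pl(200,206,160,184)
print('top up');pl(187,194,157,170)
print('top lo');pl(194,200,192,200)
```

```text
bench
[ 0.5443 -0.0229  0.0004] [0.9236 0.2006 0.3266] rms 0.011582193706603952 lift frame n [ 0.8886 -0.3219  0.3266] pt [-0.2053 -0.0504  0.0004]
platform
[0.6092 0.0998 0.1239] [0.8095 0.0682 0.5831] rms 0.002264144683188901 lift frame n [ 0.7216 -0.3733  0.5831] pt [-0.0851  0.0189  0.1239]
slope
[0.5916 0.0399 0.0413] [-0.2158  0.9174  0.3343] rms 0.004348692792930387 lift frame n [0.3058 0.8915 0.3343] pt [-0.1319 -0.0225  0.0413]
side
[0.5697 0.0531 0.0694] [-0.1329  0.9911  0.0098] rms 0.0003484930968611862 lift frame n [0.4152 0.9097 0.0098] pt [-0.1434  0.0004  0.0694]
top up
[0.5699 0.0569 0.0873] [-0.6134 -0.2029  0.7633] rms 0.0006754903028887141 lift frame n [-0.6272  0.1548  0.7633] pt [-0.1412  0.0035  0.0873]
top lo
[0.5472 0.0527 0.0679] [-0.6083 -0.4364  0.663 ] rms 0.0007257192499200066 lift frame n [-0.7472 -0.0455  0.663 ] pt [-0.1627  0.0121  0.0679]
```

Run:
```python
from h import *
cc=get_calibration('wrist')
def pj(X,cc):
    K=np.array(cc['intrinsics']);q=(np.atleast_2d(X)-cc['eye'])@np.array(cc['rotation']);return np.c_[K[0,0]*q[:,0]/-q[:,2]+K[0,2],K[1,1]*-q[:,1]/-q[:,2]+K[1,2]]
print(pj([O+L@[-.125,y,z] for y in(.085,-.085) for z in(.165,.155)],cc))
for n in('wrist','top','scene'):
    print(n,pj([G+.01*ZH,G,G-.023*ZH,G-.034*ZH],get_calibration(n)))
z=np.load('w1.npz');P=z['P'];d=np.linalg.norm(P-cc['eye'],axis=-1)
for nm,(u0,u1,v0,v1) in dict(bench=(250,330,210,250),plat=(100,150,70,90),base=(255,275,120,145),slope=(226,238,158,170)).items():
    Q=P[v0:v1,u0:u1][d[v0:v1,u0:u1]>.05];m=np.median(Q,0);w,s_,V=np.linalg.svd(Q-m,full_matrices=False);n=V[2]*np.sign(V[2][2]);print(nm,len(Q),m,'n(lift)',L.T@n,s_[2]/len(Q)**.5)
# base front corners etc. from wrist pixels on z: cast
K=np.array(cc['intrinsics'])
for (u,v) in((163,217),(300,160),(167,203),(283,156)):
    r=np.array(cc['rotation'])@[(u-K[0,2])/K[0,0],-(v-K[1,2])/K[1,1],-1];X=cc['eye']+r*((.012-cc['eye'][2])/r[2]);print((u,v),'lift',L.T@(X-O))
```

```text
[[ 20.2544 142.7045]
 [ 34.521  149.3136]
 [255.8799  30.6158]
 [259.7796  43.7681]]
wrist [[199.5043 177.1756]
 [201.471  174.0169]
 [205.492  167.5585]
 [207.2029 164.8106]]
top [[286.5621 183.0285]
 [285.2339 181.6681]
 [282.2516 178.6132]
 [280.8599 177.1876]]
scene [[285.7831 200.4759]
 [284.0389 200.936 ]
 [280.1345 201.9657]
 [278.3183 202.4448]]
bench 3189 [ 0.5445 -0.0231 -0.0006] n(lift) [0.001  0.0003 1.    ] 0.0006925863138964406
plat 995 [0.5937 0.0738 0.1637] n(lift) [-0.003  -0.0007  1.    ] 0.0005042374920650214
base 499 [0.6453 0.0253 0.0113] n(lift) [0.0015 0.0078 1.    ] 0.0006233212654513195
slope 143 [0.5922 0.0411 0.0395] n(lift) [-0.651  -0.042   0.7579] 0.0006959666991247985
(163, 217) lift [-0.1456  0.0751  0.012 ]
(300, 160) lift [-0.1439 -0.0889  0.012 ]
(167, 203) lift [-0.1313  0.067   0.012 ]
(283, 156) lift [-0.132 -0.074  0.012]
```

The wrist view shows the bar handle's outer face from (184,155) to (201,203) with a dark cap at (190,181). That is about 8 mm to the lift's left of the prediction, so I'll move in and check again from nearer.

Request:
move_arm --pt "0.032 0.072 -0.03 0 0 0" --pt "0.032 0.072 -0.03 0 0 0" --pt "0.032 0.072 -0.03 0 0 0" --pt "0.032 0.072 -0.03 0 0 0"

```text
time_s: 2.07
eef_pos: [0.4597, -0.0284, 0.2636]
tool_rot: [[0.825, 0.25, 0.507], [0.066, -0.933, 0.353], [0.561, -0.258, -0.787]]
force: [-0.3, 0.1, 1.4]
finger_gap: 0.996
gripper_force: 0.0
```

Run:
```python
from h import *
print(read_state()['joint_positions'])
go(G+.215*ZH,Rt(.05))
p,d,cc=grab('wrist','w2.png');P=cloud(d,cc);np.savez('w2.npz',P=P,p=p,**{k:np.array(v) for k,v in cc.items()})
q=(P-G)@Rt(.05)
K=np.array(cc['intrinsics']);g=(G-cc['eye'])@np.array(cc['rotation']);u,v=K[0,0]*g[0]/-g[2]+K[0,2],K[1,1]*-g[1]/-g[2]+K[1,2];print(u,v,q[int(v),int(u)])
u,v=int(u),int(v);x0,y0=max(u-60,0),max(v-50,0)
i=cv2.imread('pics/w2.png')[y0:y0+100,x0:x0+120];print('origin',x0,y0)
cv2.imwrite('pics/w2c.png',cv2.resize(i,None,fx=6,fy=6,interpolation=cv2.INTER_CUBIC))
m=(abs(q[...,2]+.010)<.005)&(abs(q[...,0])<.035)&(abs(q[...,1]+.004)<.025)
Q=q[m];print(len(Q),cv2.minAreaRect((Q[:,:2]*1000).astype(np.float32)),Q.mean(0))
w,s_,V=np.linalg.svd(Q-Q.mean(0),full_matrices=False);print('top n',V[2],s_/len(Q)**.5,V[0])
```

```text
[ 0.757   0.3893 -0.7264  2.262  -1.1915  0.1908 -0.1186]
shift [-0.0099  0.0056 -0.0279] rv [ 0.0017 -0.0381 -0.0228]
255.94572693587875 225.22450429739177 [-0.0021 -0.0008  0.0043]
origin 195 175
858 ((-2.116830825805664, -10.499966621398926), (15.18659782409668, 45.833351135253906), 86.05801391601562) [ 0.0003 -0.0095 -0.0086]
top n [-0.0208 -0.0791 -0.9966] [0.0125 0.0037 0.0018] [-0.9973  0.0719  0.0152]
```

View pics/w2c.png

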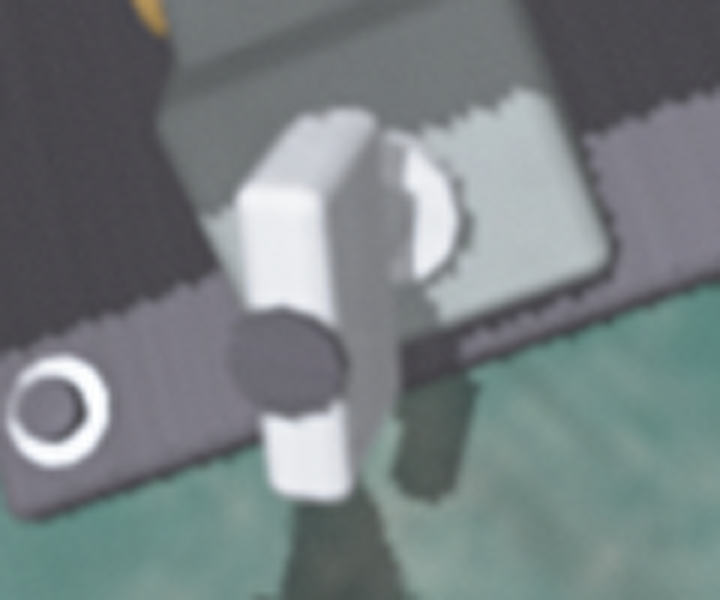

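The nearer view shows the bar's outer face from crop (240,190) to (350,500) and the cap at (290,362), with the pump face behind it. Joints 5 and 6 have run into their limits, so the arm is in the wrong elbow branch. I'll identify its kinematics and choose a better branch.

```bash
cat > kin.py <<'E'
from h import *
import itertools
from scipy.optimize import least_squares
D=[([1.2045,.418,-.0103,1.6142,.0047,1.1107,-.053],[.1994,-.5922,.4041],[[.9477,.3192,-.0005],[.3192,-.9477,.0011],[-.0001,-.0012,-1]]),
([1.0631,.3714,-.8613,2.3252,-1.186,.2515,.016],[.4156,-.0881,.2679],[[.808,.239,.538],[.049,-.938,.344],[.587,-.251,-.77]]),
([.757,.3893,-.7264,2.262,-1.1915,.1908,-.1186],[.4597,-.0284,.2636],[[.825,.25,.507],[.066,-.933,.353],[.561,-.258,-.787]])]
AX='zyzyzyz'
def fk(j,sg,h0,h7,pr):
    d1,e1,a,ea,b,eb,d,ed=pr
    T=R.from_euler('z',h0);p=np.array([0,0,d1])
    lk=[(0,0,0),(0,0,0),(ea,0,a),(-ea,0,0),(eb,0,b),(ed-eb,0,0),(0,0,d)]
    # offsets: e1 after j1, ea elbow, ...
    rs=[T]
    for i in range(7):
        T=T*R.from_euler(AX[i],sg[i]*j[i])
        o=np.array([(e1,0,0),(0,0,a),(ea,0,0),(-ea,0,b),(eb,0,0),(ed,0,0),(0,0,d)][i])
        p=p+T.apply(o)
    return p,T*R.from_euler('z',h7)
E
python3 - <<'E'
from kin import *
out=[]
for s1,s3,s5,s7 in itertools.product((1,-1),repeat=4):
    sg=[s1,1,s3,1,s5,1,s7]
    def f(x):
        r=[]
        for j,p,M in D:
            P,T=fk(j,sg,x[0],x[1],x[2:]);r+=list(P-p)+list((T.as_matrix()-np.array(M)).ravel()*.3)
        return r
    for h0,h7 in itertools.product((0,1.57,3.14,-1.57),repeat=2):
        o=least_squares(f,[h0,h7,.3,0,.4,0,.4,0,.1,0]);out.append((o.cost,sg,o.x))
out.sort(key=lambda t:t[0])
for t in out[:4]:print(t)
E
```

```text
(np.float64(0.0001283826010710654), [-1, 1, -1, 1, -1, 1, -1], array([-0.0357,  1.5402,  0.2359, -0.0102,  0.5625, -0.0131,  0.4746,
       -0.0079,  0.1354,  0.0039]))
(np.float64(0.00012838260107106634), [-1, 1, -1, 1, -1, 1, -1], array([-0.0357,  1.5402,  0.2359, -0.0102,  0.5625, -0.0131,  0.4746,
       -0.0079,  0.1354,  0.0039]))
(np.float64(0.00012838260107106943), [-1, 1, -1, 1, -1, 1, -1], array([-0.0357,  1.5402,  0.2359, -0.0102,  0.5625, -0.0131,  0.4746,
       -0.0079,  0.1354,  0.0039]))
(np.float64(0.0001283826010710713), [-1, 1, -1, 1, -1, 1, -1], array([-0.0357,  1.5402,  0.2359, -0.0102,  0.5625, -0.0131,  0.4746,
       -0.0079,  0.1354,  0.0039]))
```

```bash
cat >> kin.py <<'E'
SG=[-1,1,-1,1,-1,1,-1]
X=[-0.0357,1.5402,.2359,-.0102,.5625,-.0131,.4746,-.0079,.1354,.0039]
F=lambda j:fk(j,SG,X[0],X[1],X[2:])
LO=np.array([-2.81,-.39,-1.27,.06,-1.19,.19,-2.82]);HI=np.array([2.81,2.02,1.25,2.57,4.33,2,2.82])
def ik(p,M,j0,w=0,ref=None,mg=.04):
    def f(j):
        P,T=F(j);r=list(P-p)+list((T.inv()*R.from_matrix(M)).as_rotvec()*.3)
        if w: r+=list(w*(j-ref))
        return r
    return least_squares(f,np.clip(j0,LO+mg+.001,HI-mg-.001),bounds=(LO+mg,HI-mg))
E
python3 - <<'E'
from kin import *
rng=np.random.default_rng(0)
p=G+.155*ZH
for flip in(0,1):
  for th in(.05,.7):
    M=Rt(th).copy()
    if flip:M[:,:2]*=-1
    sols=[]
    for k in range(60):
        o=ik(p,M,rng.uniform(LO+.05,HI-.05))
        if o.cost<1e-7: sols.append((np.min(np.minimum(o.x-LO,HI-o.x)),o.x))
    sols.sort(key=lambda t:-t[0]);print(flip,th,len(sols))
    for t in sols[:14]:print(round(t[0],2),t[1])
E
```

```text
0 0.05 17
0.1 [ 0.2572  0.5042 -0.2207  2.2564  4.2301  0.3588  0.6775]
0.1 [ 0.3944  0.5231 -0.3867  2.2567  4.1391  0.2884  0.7995]
0.09 [ 0.4155  0.5272 -0.4125  2.2567  4.1191  0.2774  0.8245]
0.08 [ 0.2073  0.5002 -0.1609  2.2564  4.2526  0.3839  0.6441]
0.07 [ 0.4447  0.5334 -0.4483  2.2567  4.0886  0.262   0.8619]
0.07 [ 0.4499  0.5346 -0.4547  2.2567  4.0825  0.2593  0.8694]
0.05 [ 0.4838  0.5428 -0.4966  2.2568  4.0388  0.2413  0.9214]
0.05 [ 0.4844  0.543  -0.4974  2.2568  4.0379  0.241   0.9225]
0.05 [ 0.4865  0.5435 -0.4999  2.2568  4.035   0.2399  0.9259]
0.05 [ 0.4865  0.5435 -0.5     2.2568  4.035   0.2399  0.926 ]
0.04 [ 0.108   0.4965 -0.0421  2.2563  4.2873  0.4336  0.5878]
0.04 [ 0.1063  0.4965 -0.0401  2.2563  4.2878  0.4345  0.587 ]
0.04 [ 0.1051  0.4965 -0.0386  2.2563  4.2882  0.4351  0.5864]
0.04 [ 0.0991  0.4965 -0.0315  2.2563  4.2899  0.4381  0.5833]
0 0.7 29
0.12 [ 0.9383  0.8506 -1.1331  2.2632  2.1052  0.3104 -2.5946]
0.1 [ 0.3909  0.5225 -0.3825  2.2567  4.1421  0.2902  1.4456]
0.1 [ 0.9261  0.8314 -1.11    2.2628  2.1395  0.2887 -2.6375]
0.09 [ 0.9235 
[... 1754 characters left out ...]
8  0.5346]
0.11 [ 0.954   0.8781 -1.1646  2.2637  2.0651  0.3417  0.5993]
0.1 [ 0.9281  0.8343 -1.1136  2.2629  2.1338  0.292   0.5111]
0.1 [ 0.2595  0.5044 -0.2235  2.2564  4.229   0.3576 -1.8125]
0.1 [ 0.9267  0.8322 -1.111   2.2629  2.1379  0.2896  0.506 ]
0.09 [ 0.9611  0.8916 -1.1795  2.2639  2.0484  0.3572  0.6219]
0.09 [ 0.918   0.8193 -1.095   2.2626  2.1642  0.2751  0.4738]
0.08 [ 0.4361  0.5315 -0.4378  2.2567  4.0981  0.2665 -1.6412]
0.07 [ 0.9099  0.8078 -1.0803  2.2623  2.1904  0.2624  0.4423]
0.07 [ 0.1847  0.4989 -0.1338  2.2563  4.2616  0.3952 -1.8614]
0.07 [ 0.9723  0.9147 -1.2041  2.2642  2.0237  0.3837  0.6568]
0.06 [ 0.9735  0.917  -1.2066  2.2642  2.0214  0.3865  0.6601]
```

Run:
```python
from kin import *
z=np.load('w2.npz');P,p=z['P'],z['p'];K=z['intrinsics'];Rc=z['rotation'];e=z['eye']
def pj(X):
    q=(np.atleast_2d(X)-e)@Rc;return np.c_[K[0,0]*q[:,0]/-q[:,2]+K[0,2],K[1,1]*-q[:,1]/-q[:,2]+K[1,2]]
tocrop=lambda a:(a-[195,175])*6
for th in(0,.1):
    B=Rt(th)
    print('pred th',th);print(tocrop(pj([G+B@[x,y,zz] for zz in(-.010,.018) for x in(.023,-.023) for y in(-.006,.006)])))
print('collar',tocrop(pj([G-.023*ZH,G-.034*ZH])))
g=p.mean(-1);q=(P-G)@Rt(.05)
def fit(poly):
    m=np.zeros(g.shape,np.uint8);cv2.fillPoly(m,[(np.array(poly)/6+[195,175]).round().astype(np.int32)],1);Q=q[(m>0)&(P[...,2]>-.1)];mu=np.median(Q,0);w,s_,V=np.linalg.svd(Q-Q.mean(0),full_matrices=False);print(len(Q),mu,V[2],s_/len(Q)**.5)
fit([(255,205),(305,205),(315,290),(265,295)])
fit([(285,420),(335,420),(340,485),(290,485)])
fit([(345,210),(375,170),(390,350),(365,420)])
fit([(260,180),(310,125),(355,120),(315,178)])
fit([(500,130),(540,110),(590,240),(480,290)])
# dark cap
fit([(250,330),(320,330),(330,390),(260,390)])
# simulate controller
def J(j):
    P0,T0=F(j);o=[]
    for i in range(7):
        k=np.array(j,float);k[i]+=1e-5;P1,T1=F(k);o.append(np.r_[(P1-P0),(T1*T0.inv()).as_rotvec()]/1e-5)
    return np.array(o).T
j=np.array(D[0][0])
for pt,M in(([.25,-.33,.404],np.array(D[0][2])),(D[1][1],np.array(D[1][2])),(D[2][1],np.array(D[2][2]))):
    for k in range(60):
        P0,T0=F(j);dx=np.r_[pt-P0,(R.from_matrix(M)*T0.inv()).as_rotvec()]/(60-k)
        j=j+np.linalg.pinv(J(j))@dx
    print('sim',j)
```

```text
pred th 0
[[325.8039 166.5673]
 [426.6277 172.1723]
 [308.2569 494.5137]
 [401.5191 499.5626]
 [331.6679  82.8855]
 [421.1175  87.8914]
 [315.5737 381.9377]
 [399.0207 386.497 ]]
pred th 0.1
[[306.4832 171.006 ]
 [407.3598 167.3567]
 [326.1564 498.6812]
 [419.5043 495.812 ]
 [314.5189  86.9111]
 [404.02    83.549 ]
 [331.5851 385.7546]
 [415.1094 383.0313]]
collar [[366.736  224.4505]
 [367.1805 192.2519]]
148 [ 0.0118 -0.0096 -0.0089] [0.0646 0.1628 0.9845] [0.0037 0.0021 0.0006]
120 [-0.0181 -0.0067 -0.0075] [0.4508 0.7994 0.3973] [0.0068 0.0024 0.0022]
234 [-0.0013  0.0002  0.0072] [0.0458 0.999  0.0004] [0.0234 0.0081 0.0015]
96 [ 0.0206 -0.007  -0.0004] [-0.9952 -0.0454  0.0864] [0.0053 0.0018 0.0004]
353 [-0.0023  0.0234  0.0345] [-0.0637  0.9877 -0.1431] [0.0141 0.0063 0.0038]
138 [-0.0027 -0.0095 -0.0107] [-0.799  -0.3453 -0.4923] [0.0185 0.0028 0.0022]
sim [ 0.9976  0.0772 -0.1146  2.0587  0.0101  1.0074 -0.3628]
sim [ 0.8604  0.319  -0.6094  2.3166 -1.2756  0.3689  0.0878]
sim [ 0.6751  0.3682 -0.6185  2.2568 -1.2292  0.2576 -0.0887]
```

Run:
```python
from kin import *
for fn,sc,off in(('w2.npz',6,(195,175)),):
    z=np.load(fn);P,p=z['P'],z['p'];e=z['eye'];ok=np.linalg.norm(P-e,axis=-1)>.05
    q=(P-G)@Rt(.05)
    def fit(nm,poly):
        m=np.zeros(ok.shape,np.uint8);cv2.fillPoly(m,[(np.array(poly)/sc+off).round().astype(np.int32)],1);Q=q[(m>0)&ok]
        md=np.median(Q,0);Q=Q[np.linalg.norm(Q-md,axis=1)<.03]
        for _ in range(3):
            w,s_,V=np.linalg.svd(Q-Q.mean(0),full_matrices=False);r=(Q-Q.mean(0))@V[2];k=abs(r)<max(2*r.std(),.0008);Q=Q[k]
        print(nm,len(Q),Q.mean(0)*1000,V[2],r.std()*1000)
    fit('top',[(255,205),(305,205),(335,485),(290,485)])
    fit('top1',[(255,205),(305,205),(315,290),(265,295)])
    fit('side',[(345,210),(375,170),(390,350),(365,420)])
    fit('end',[(260,180),(310,125),(355,120),(315,178)])
    fit('slope',[(480,150),(520,120),(580,230),(490,270)])
    fit('slope2',[(210,110),(290,90),(250,170),(190,150)])
    fit('cap',[(250,330),(320,330),(330,390),(260,390)])
    for y in range(120,500,40):
        v=int(y/6+175);print(v,[(u,*(q[v,u]*1000).round(0).astype(int).tolist()) for u in range(232,272,3) if ok[v,u]])
```

```text
top 424 [-1.4462 -8.5053 -9.2859] [-0.0722 -0.4224 -0.9035] 1.3786117693083364
top1 133 [11.7598 -9.7167 -8.8313] [0.0638 0.1395 0.9882] 0.47307299355284566
side 213 [-1.8367  0.1402  6.8808] [ 0.0647  0.9609 -0.2693] 0.20863180473853882
end 91 [20.6226 -7.2341 -0.0455] [-0.9946 -0.0506  0.0911] 0.3258648739192589
slope 243 [-1.1193 22.6721 34.399 ] [-0.0008 -0.0117  0.9999] 0.46846229936257255
slope2 120 [ 10.1    -18.7683  34.4411] [ 0.004  -0.0121  0.9999] 0.5562941332093255
cap 127 [ -2.6822  -9.4521 -10.751 ] [-0.0886 -0.266  -0.9599] 0.4320724461294147
195 [(232, 11, -21, 35), (235, 11, -19, 35), (238, 11, -16, 34), (241, 11, -13, 35), (244, 21, -10, 9), (247, 21, -7, 9), (250, 22, -5, 8), (253, 21, -3, 12), (256, 20, 0, 13), (259, 11, 2, 34), (262, 11, 5, 35), (265, 12, 8, 34), (268, 11, 10, 35), (271, 11, 13, 35)]
201 [(232, 6, -21, 34), (235, 6, -19, 34), (238, 20, -14, 0), (241, 21, -11, -1), (244, 20, -9, 0), (247, 21, -7, -1), (250, 20, -5, 1), (253, 19, -2, 2), (256, 16, 0, 11), (259, 9, 2, 27), (262, 9, 5, 27), (265, 9, 7, 28), (268, 7, 10, 31), (271, 6, 13, 35)]
208 [(
[... 1497 characters left out ...]
, -12, -2, -3), (256, -16, 0, 3), (259, -20, 3, 10), (262, -47, 6, 54), (265, -47, 9, 54), (268, -46, 12, 54), (271, -46, 15, 53)]
248 [(232, -51, -24, 48), (235, -53, -21, 51), (238, -57, -18, 56), (241, -16, -11, -7), (244, -17, -9, -6), (247, -15, -7, -8), (250, -16, -4, -7), (253, -18, -2, -4), (256, -54, 0, 53), (259, -53, 3, 51), (262, -53, 6, 51), (265, -52, 9, 50), (268, -52, 12, 50), (271, -50, 15, 47)]
255 [(232, -62, -24, 52), (235, -62, -21, 51), (238, -62, -18, 53), (241, -24, -12, -6), (244, -23, -9, -7), (247, -22, -7, -8), (250, -22, -4, -8), (253, -59, -3, 48), (256, -59, 0, 48), (259, -59, 3, 48), (262, -58, 6, 46), (265, -58, 9, 46), (268, -57, 12, 45), (271, -57, 15, 44)]
```

```bash
cat >> kin.py <<'E'
def J(j):
    P0,T0=F(j);o=[]
    for i in range(7):
        k=np.array(j,float);k[i]+=1e-5;P1,T1=F(k);o.append(np.r_[(P1-P0),(T1*T0.inv()).as_rotvec()]/1e-5)
    return np.array(o).T
def sim(j,pt,M,N=60):
    j=np.array(j,float)
    for k in range(N):
        P0,T0=F(j);dx=np.r_[pt-P0,(R.from_matrix(M)*T0.inv()).as_rotvec()]/(N-k);j=j+np.linalg.pinv(J(j))@dx
    return j
_y=Rt(.05)@np.array([.065,.961,-.269]);_y/=np.linalg.norm(_y)
_x=Rt(.05)@np.array([1,-.065,0.]);_x-=_y*(_x@_y);_x/=np.linalg.norm(_x)
MB=np.stack([_x,_y,np.cross(_x,_y)],1);ZB=-MB[:,2]
B=G+Rt(.05)@np.array([-.001,-.0077,0])
E
python3 - <<'E'
from kin import *
print('ZB',ZB,'MB',MB,'B',B)
rng=np.random.default_rng(0)
for st in(.155,.215):
    sols=[]
    for k in range(40):
        o=ik(B+st*ZB,MB,rng.uniform(LO+.05,HI-.05))
        if o.cost<1e-7: sols.append((np.min(np.minimum(o.x-LO,HI-o.x)[:6]),o.x))
    sols.sort(key=lambda t:-t[0]);print(st,len(sols))
    for t in sols[:12]:print(round(t[0],2),t[1])
j=D[2][0];print(F(j)[0])
for st in(.215,.155):
    j=sim(j,B+st*ZB,MB);print('sim',j)
go(B+.215*ZB,MB);print(np.linalg.norm(B-read_state()['eef_pos']))
E
```

```text
ZB [-0.6019 -0.0785  0.7947] MB [[ 0.7871  0.1345  0.6019]
 [ 0.1093 -0.9909  0.0785]
 [ 0.607   0.004  -0.7947]] B [0.5642 0.058  0.0723]
0.155 20
0.26 [-0.7999  0.6091  0.8251  2.3002  4.0732  0.4995  0.4722]
0.25 [-0.7149  0.5635  0.7102  2.2988  4.0005  0.4388  0.5755]
0.24 [-0.7089  0.5607  0.7022  2.2986  3.9954  0.4348  0.5826]
0.13 [-0.9752  0.7717  1.0975  2.3029  4.1995  0.6979  0.253 ]
0.11 [-0.9975  0.8053  1.1392  2.3033  4.213   0.7369  0.2214]
0.1 [ 0.211   0.4851 -0.3962  2.2948  2.6771  0.2941  2.1218]
0.1 [ 0.2085  0.4846 -0.3932  2.2947  2.6808  0.2934  2.1174]
0.1 [ 0.1905  0.4813 -0.3717  2.2945  2.7081  0.2889  2.0858]
0.1 [ 0.1824  0.4798 -0.362   2.2944  2.7206  0.2869  2.0714]
0.1 [ 0.1753  0.4786 -0.3535  2.2944  2.7316  0.2853  2.0587]
0.08 [-1.0106  0.8274  1.1651  2.3034  4.2206  0.7623  0.202 ]
0.08 [-0.2604  0.4593  0.1554  2.2933  3.4491  0.2726  1.2436]
0.215 20
0.19 [ 0.6938  0.4724 -0.9678  2.3557  2.0766  0.3841  2.7797]
0.14 [ 0.6185  0.4291 -0.8642  2.354   2.1454  0.3281  2.6923]
0.08 [ 0.5156  0.3874 -0.7324  2.352   2.2544  0.2723  2.5625]
0.08 [ 0.5091  0.3852 -0.7243  2.3519  2.2618  0.2693  2.5539]
0.08 [-0.6349  0.3536  0.5806  2.3505  4.009   0.2651  0.6446]
0.07 [-0.9435  0.4769  0.9762  2.3558  4.2569  0.439   0.3345]
0.07 [-0.6286  0.3522  0.573   2.3504  4.0029  0.2628  0.6517]
0.07 [ 0.4894  0.379  -0.6999  2.3516  2.2849  0.2607  2.5273]
0.07 [ 0.4818  0.3766 -0.6906  2.3514  2.2938  0.2574  2.517 ]
0.07 [ 0.476   0.3749 -0.6835  2.3513  2.3007  0.255   2.509 ]
0.06 [-0.6     0.3462  0.5392  2.35    3.9745  0.2528  0.6844]
0.05 [ 0.4408  0.3651 -0.6409  2.3507  2.3441  0.2413  2.4597]
[ 0.46   -0.0282  0.2633]
sim [ 0.7884  0.5306 -1.125   2.3661 -1.1668 -0.4776 -0.2515]
sim [ 0.6982  0.7159 -1.0639  2.3148 -1.0355 -0.609  -0.297 ]
shift [-0.0241  0.0706 -0.0201] rv [-0.2529 -0.0845 -0.1287]
0.2350039455463562
```

The pump's sloping face fits the stated geometry to within half a millimetre, but the handle itself is really tilted about 0.27 rad sideways, so I'll align the tool to the measured bar. That needs the wrist flipped to j5 ≈ 2, so I'm backing off to an upright pose first.

Request:
move_arm --pt "-0.01 -0.02 0.04 -0.1 0.13 0.04" --pt "-0.03 -0.08 0.17 -0.418 0.56 0.157" --pt "-0.03 -0.08 0.17 -0.418 0.56 0.157" --pt "-0.03 -0.08 0.17 -0.418 0.56 0.157" --pt "-0.03 -0.08 0.17 -0.418 0.56 0.157" --pt "-0.03 -0.08 0.17 -0.418 0.56 0.157" --pt "-0.03 -0.08 0.17 -0.418 0.56 0.157" --pt "-0.03 -0.08 0.17 -0.418 0.56 0.157" --pt "-0.03 -0.08 0.17 -0.418 0.56 0.157"

```text
time_s: 2.87
eef_pos: [0.4276, -0.1128, 0.4368]
tool_rot: [[0.947, 0.317, -0.045], [0.317, -0.948, -0.008], [-0.045, -0.007, -0.999]]
force: [-0.7, 0.9, -0.5]
finger_gap: 0.995
gripper_force: 0.0
```

```bash
cat > plan.py <<'E'
from kin import *
MF=MB.copy();MF[:,:2]*=-1
def rows(jp,p0,R0):
    """joint waypoints -> rows relative to pose p0,R0, step-limited"""
    out=[]
    for a,b in zip(jp[:-1],jp[1:]):
        a,b=np.array(a),np.array(b);N=200;acc=[F(a)];
        last=F(a)
        for k in range(1,N+1):
            cur=F(a+(b-a)*k/N)
            if np.linalg.norm(cur[0]-last[0])>.036 or (cur[1]*last[1].inv()).magnitude()>np.radians(6.6) or k==N: out.append(cur);last=cur
    return out
E
python3 - <<'E'
from plan import *
s_=read_state();j=np.array(s_['joint_positions']);print(j,s_['eef_pos'],s_['tool_rot']);P0,T0=F(j);print('fk err',P0-s_['eef_pos'],(T0*R.from_matrix(s_['tool_rot']).inv()).as_rotvec())
for st in(.155,.215):
  for ref in([.65,.5,-.9,2.3,2.1,.4,-.4],[.2,.48,-.39,2.3,2.7,.3,-1.0]):
    o=ik(B+st*ZB,MF,np.array(ref),w=1e-3,ref=np.array(ref));print(st,o.cost,o.x)
E
```

```text
[ 0.2765  0.0646 -0.097   1.9907  0.0245  1.1298 -1.0796] [ 0.4276 -0.1128  0.4368] [[ 0.9474  0.3168 -0.0451]
 [ 0.3168 -0.9485 -0.008 ]
 [-0.0453 -0.0067 -0.9989]]
fk err [-0.0171  0.0198  0.0007] [ 0.0014  0.0002 -0.0051]
0.155 2.281834045386689e-08 [ 0.5982  0.6428 -0.8967  2.3008  2.2088  0.4989 -0.4303]
0.155 5.622392502460235e-10 [ 0.2088  0.4846 -0.3935  2.2947  2.6805  0.2935 -1.0237]
0.215 3.856140006419535e-09 [ 0.6645  0.4536 -0.9264  2.3549  2.1014  0.3599 -0.3944]
0.215 1.418435537238977e-07 [ 0.4086  0.3571 -0.6023  2.3501  2.386   0.23   -0.7291]
```

```bash
python3 - <<'E'
from kin import *
import re
s_=read_state();D.append((list(s_['joint_positions']),list(s_['eef_pos']),np.array(s_['tool_rot']).tolist()))
def f(x):
    r=[]
    for j,p,M in D:
        P,T=fk(j,SG,x[0],x[1],x[2:]);r+=list(P-p)+list((T.as_matrix()-np.array(M)).ravel()*.05)
    return r+list(np.array([x[3],x[5],x[7],x[9]])*.02)
o=least_squares(f,X);print(o.x,o.cost)
for j,p,M in D:
    P,T=fk(j,SG,o.x[0],o.x[1],o.x[2:]);print(P-p,(T*R.from_matrix(M).inv()).as_rotvec())
t=open('kin.py').read();t=re.sub(r'X=\[.*\]\n','X=%s\n'%[round(float(v),5) for v in o.x],t);open('kin.py','w').write(t)
E
python3 - <<'E'
from plan import *
s_=read_state();j=np.array(s_['joint_positions'])
jT=ik(B+.215*ZB,MF,np.array([.65,.5,-.9,2.3,2.1,.4,-.4]),w=1e-3,ref=np.array([.5,.4,-.7,2.3,2.2,.45,-.5])).x;print('jT',jT)
a=np.array([.5,-.05,-.4,2.1,.3,.55,-.9]);b=np.array([.6,.1,-.7,2.2,2.1,.5,-.6])
rs=rows([j,a,b,jT],0,0)
P0,T0=F(j)
js=j
for k,(P,T) in enumerate(rs):
    js=sim(js,P,T.as_matrix(),3)
    tip=P+T.apply([0,0,.173])
    if k%10==0: Pb,Tb=(P0,T0) if k==0 else rs[k-1]; print('--call base')
    print(np.round(np.r_[P-Pb,(T*Tb.inv()).as_rotvec()],3).tolist(),'tip',tip.round(2),'j',js.round(2))
E
```

```text
[-0.0538  1.5228  0.2788  0.0245  0.5025 -0.0105  0.4853 -0.0039  0.1151
  0.0257] 2.853565438302145e-05
[-0.003  -0.0008  0.0012] [ 0.0001 -0.     -0.0059]
[-0.0009 -0.0018  0.0008] [-0.026  -0.0156 -0.0167]
[ 0.0009  0.0018 -0.0006] [-0.0246 -0.016  -0.0165]
[ 0.0011  0.0046 -0.0014] [ 0.0022  0.0003 -0.0059]
jT [ 0.4995  0.3938 -0.8197  2.3905  2.1832  0.3483 -0.5825]
--call base
[0.002, -0.001, -0.001, -0.055, -0.08, 0.063] tip [ 0.44 -0.12  0.26] j [ 0.27  0.05 -0.1   2.01  0.06  1.04 -1.05]
[0.004, -0.001, -0.002, -0.111, -0.158, 0.13] tip [ 0.45 -0.13  0.26] j [ 0.27  0.03 -0.11  2.02  0.11  0.95 -1.02]
[0.006, -0.0, -0.002, -0.167, -0.236, 0.199] tip [ 0.47 -0.14  0.27] j [ 0.26  0.01 -0.11  2.04  0.15  0.86 -0.99]
[0.009, 0.001, -0.0, -0.222, -0.309, 0.27] tip [ 0.49 -0.14  0.27] j [ 0.26 -0.01 -0.12  2.06  0.19  0.77 -0.96]
[0.011, 0.004, 0.001, -0.278, -0.381, 0.343] tip [ 0.5  -0.14  0.28] j [ 0.25 -0.02 -0.13  2.08  0.24  0.69 -0.93]
[0.014, 0.007, 0.004, -0.334, -0.452, 0.419] tip [ 0.52 -0.14  0.29] j [ 0.25 -0.04 -0.13  2.09  0.28  0.6  -0.91]
[0.016, 0.009, 0.005, -0
[... 2401 characters left out ...]
 -0.72]
[0.011, 0.066, -0.066, -0.343, 0.185, 0.587] tip [ 0.63 -0.07  0.26] j [ 0.19  0.14 -0.29  2.28  2.26  0.37 -0.75]
[0.001, 0.083, -0.096, -0.298, 0.239, 0.668] tip [ 0.62 -0.04  0.22] j [ 0.19  0.18 -0.33  2.31  2.31  0.34 -0.8 ]
[-0.011, 0.101, -0.126, -0.251, 0.293, 0.752] tip [ 0.6  -0.01  0.18] j [ 0.21  0.22 -0.38  2.34  2.38  0.31 -0.85]
--call base
[-0.016, 0.018, -0.027, 0.032, 0.078, 0.07] tip [0.57 0.02 0.14] j [ 0.23  0.26 -0.44  2.37  2.44  0.28 -0.89]
[-0.034, 0.037, -0.053, 0.066, 0.157, 0.142] tip [0.54 0.05 0.11] j [ 0.26  0.31 -0.51  2.4   2.49  0.26 -0.92]
[-0.037, 0.039, -0.057, 0.071, 0.169, 0.153] tip [0.54 0.05 0.11] j [ 0.26  0.32 -0.52  2.41  2.5   0.26 -0.93]
```

Request:
move_arm --pt "0.002 -0.001 -0.001 -0.055 -0.08 0.063" --pt "0.004 -0.001 -0.002 -0.111 -0.158 0.13" --pt "0.006 0 -0.002 -0.167 -0.236 0.199" --pt "0.009 0.001 0 -0.222 -0.309 0.27" --pt "0.011 0.004 0.001 -0.278 -0.381 0.343" --pt "0.014 0.007 0.004 -0.334 -0.452 0.419" --pt "0.016 0.009 0.005 -0.365 -0.491 0.464" --pt "0.016 0.006 0.002 -0.427 -0.458 0.561" --pt "0.017 0.003 -0.001 -0.489 -0.424 0.66" --pt "0.019 0.001 -0.004 -0.549 -0.39 0.758"

```text
time_s: 3.7
eef_pos: [0.4462, -0.1112, 0.4292]
tool_rot: [[0.481, 0.73, 0.486], [0.871, -0.333, -0.361], [-0.102, 0.597, -0.796]]
force: [0.3, -0.9, -0.1]
finger_gap: 0.995
gripper_force: 0.0
```

Request:
move_arm --pt "0.002 -0.002 -0.002 -0.088 0.027 0.075" --pt "0.005 -0.004 -0.003 -0.175 0.053 0.152" --pt "0.007 -0.005 -0.004 -0.261 0.078 0.229" --pt "0.011 -0.005 -0.005 -0.347 0.103 0.307" --pt "0.014 -0.005 -0.006 -0.433 0.126 0.385" --pt "0.018 -0.004 -0.006 -0.518 0.149 0.464" --pt "0.022 -0.002 -0.006 -0.603 0.17 0.543" --pt "0.027 0 -0.006 -0.688 0.19 0.623" --pt "0.031 0.004 -0.006 -0.774 0.209 0.703" --pt "0.036 0.008 -0.006 -0.859 0.226 0.783"

```text
time_s: 4.53
eef_pos: [0.4825, -0.103, 0.4233]
tool_rot: [[-0.258, 0.677, 0.69], [0.525, 0.698, -0.488], [-0.811, 0.236, -0.535]]
force: [-0.2, -0.2, 0.1]
finger_gap: 0.997
gripper_force: 0.0
```

Run:
```python
from plan import *
s_=read_state();j=np.array(s_['joint_positions']);print(j.round(3),s_['eef_pos'],np.array(s_['tool_rot'])[:,2])
P0,T0=F(j);print('fk err',P0-s_['eef_pos'])
for st in(.155,.215,.3):
    for ref in(j,np.array([.6,.4,-.85,2.35,2.1,.4,-.5])):
        o=ik(B+st*ZB,MF,ref,w=1e-3,ref=ref);print(st,o.cost,o.x.round(3))
# target: standoff .30, orientation MF
pe=np.array(s_['eef_pos']);Re=np.array(s_['tool_rot'])
go(B+.29*ZB,MF)
print('pos',B+.29*ZB,'simulated',sim(j,B+.29*ZB,MF).round(3), sim(sim(j,B+.29*ZB,MF),B+.155*ZB,MF).round(3))
```

```text
[ 0.196  0.055 -0.183  2.196  1.621  0.506 -0.684] [ 0.4825 -0.103   0.4233] [ 0.6896 -0.4881 -0.5351]
fk err [-0.0061 -0.0093 -0.0083]
0.155 5.735798637028061e-07 [ 0.372  0.558 -0.671  2.328  2.396  0.43  -0.734]
0.155 5.242306634259315e-08 [ 0.508  0.638 -0.853  2.316  2.252  0.519 -0.534]
0.215 4.6725098079640845e-07 [ 0.408  0.357 -0.701  2.398  2.29   0.304 -0.706]
0.215 3.3502770398008395e-09 [ 0.56   0.426 -0.9    2.385  2.122  0.385 -0.506]
0.3 5.56126001642281e-05 [ 0.884  0.152 -1.23   2.413  1.491  0.23   0.002]
0.3 5.498779754740713e-05 [ 0.884  0.152 -1.23   2.413  1.491  0.23   0.002]
shift [-0.0929  0.1382 -0.1205] rv [-0.128   0.4068  0.9312]
pos [0.3897 0.0352 0.3028] simulated [ 0.439  0.051 -0.696  2.415  1.105  0.078  0.387] [-0.588  0.469  0.484  2.282  0.702 -0.295  0.746]
```

Run:
```python
from plan import *
s_=read_state();j=np.array(s_['joint_positions']);off=F(j)[0]-s_['eef_pos']
W=B+.22*ZB+[-.01,-.12,.02]
jj=j
for nm,p,M in(('W',W,MF),('S',B+.22*ZB,MF),('grip',B+.155*ZB,MF)):
    jj=sim(jj,p+off,M);print(nm,p,jj.round(3))
go(W,MF);print('then',B+.22*ZB-W)
```

```text
W [ 0.4218 -0.0793  0.2672] [ 0.923  0.325 -0.834  2.421  3.027  0.121 -1.118]
S [0.4318 0.0407 0.2472] [ 0.252  0.311 -0.465  2.436  2.676  0.258 -1.084]
grip [0.4709 0.0458 0.1955] [ 0.22   0.515 -0.439  2.356  2.706  0.382 -1.063]
shift [-0.0607  0.0237 -0.1561] rv [-0.128   0.4068  0.9312]
then [ 0.01  0.12 -0.02]
```

Run:
```python
from plan import *
s_=read_state();j=np.array(s_['joint_positions']);off=F(j)[0]-s_['eef_pos'];R0=np.array(s_['tool_rot'])
rv=R.from_matrix(MF@R0.T).as_rotvec()
for fr in(.5,.7):
  for dy in(-.12,-.08):
    W=B+.22*ZB+[-.01,dy,.03];M=R.from_rotvec(rv*fr).as_matrix()@R0;jj=j
    print(fr,dy,'tip',W+.173*M[:,2])
    for nm,p,Q in(('W',W,M),('S',B+.22*ZB,MF),('grip',B+.155*ZB,MF)):
        jj=sim(jj,p+off,Q);print(nm,p,jj.round(3))
```

```text
0.5 -0.12 tip [ 0.5475 -0.1121  0.163 ]
W [ 0.4218 -0.0793  0.2772] [ 0.486  0.25  -0.425  2.466  2.747  0.439 -1.371]
S [0.4318 0.0407 0.2472] [ 0.22   0.305 -0.422  2.438  2.735  0.252 -1.143]
grip [0.4709 0.0458 0.1955] [ 0.186  0.507 -0.396  2.357  2.757  0.374 -1.121]
0.5 -0.08 tip [ 0.5475 -0.0721  0.163 ]
W [ 0.4218 -0.0393  0.2772] [ 0.336  0.24  -0.397  2.474  2.564  0.472 -1.297]
S [0.4318 0.0407 0.2472] [ 0.238  0.308 -0.445  2.437  2.702  0.255 -1.11 ]
grip [0.4709 0.0458 0.1955] [ 0.205  0.511 -0.42   2.356  2.729  0.378 -1.089]
0.7 -0.12 tip [ 0.5421 -0.0922  0.1535]
W [ 0.4218 -0.0793  0.2772] [ 0.664  0.251 -0.578  2.453  2.924  0.305 -1.333]
S [0.4318 0.0407 0.2472] [ 0.226  0.306 -0.43   2.438  2.724  0.253 -1.132]
grip [0.4709 0.0458 0.1955] [ 0.193  0.509 -0.404  2.357  2.748  0.375 -1.11 ]
0.7 -0.08 tip [ 0.5421 -0.0522  0.1535]
W [ 0.4218 -0.0393  0.2772] [ 0.477  0.23  -0.506  2.466  2.737  0.332 -1.257]
S [0.4318 0.0407 0.2472] [ 0.246  0.31  -0.456  2.436  2.687  0.257 -1.095]
grip [0.4709 0.0458 0.1955] [ 0.213  0.513 -0.431  2.356  2.716  0.38  -1.074]
```

Request:
move_arm --pt "-0.061 0.064 -0.146 -0.064 0.203 0.466" --pt "-0.061 0.064 -0.146 -0.064 0.203 0.466" --pt "-0.061 0.064 -0.146 -0.064 0.203 0.466" --pt "-0.061 0.064 -0.146 -0.064 0.203 0.466" --pt "-0.061 0.064 -0.146 -0.064 0.203 0.466" --pt "-0.061 0.064 -0.146 -0.064 0.203 0.466"

```text
time_s: 5.03
eef_pos: [0.4196, -0.0378, 0.2738]
tool_rot: [[-0.616, 0.317, 0.721], [0.269, 0.945, -0.185], [-0.741, 0.08, -0.667]]
force: [-0.1, -1.0, -0.0]
finger_gap: 0.992
gripper_force: 0.0
```

Request:
move_arm --pt "0.01 0.08 -0.03 -0.064 0.203 0.466" --pt "0.01 0.08 -0.03 -0.064 0.203 0.466" --pt "0.01 0.08 -0.03 -0.064 0.203 0.466" --pt "0.01 0.08 -0.03 -0.064 0.203 0.466" --pt "0.01 0.08 -0.03 -0.064 0.203 0.466" --pt "0.01 0.08 -0.03 -0.064 0.203 0.466"

```text
time_s: 5.53
eef_pos: [0.433, 0.0411, 0.2476]
tool_rot: [[-0.788, -0.127, 0.602], [-0.101, 0.992, 0.077], [-0.607, -0.0, -0.794]]
force: [0.2, -1.0, -0.6]
finger_gap: 0.995
gripper_force: 0.0
```

Run:
```python
from plan import *
s_=read_state();print(s_['joint_positions'],s_['force'])
go(B+.22*ZB,MF)
p,d,cc=grab('wrist','w3.png');P=cloud(d,cc);np.savez('w3.npz',P=P,p=p,ok=d>0.02,**{k:np.array(v) for k,v in cc.items()})
K=np.array(cc['intrinsics'])
def pj(X):
    q=(np.atleast_2d(X)-cc['eye'])@np.array(cc['rotation']);return np.c_[K[0,0]*q[:,0]/-q[:,2]+K[0,2],K[1,1]*-q[:,1]/-q[:,2]+K[1,2]]
print('pred B model corners',pj([B+MF@[x,y,z] for z in(-.01,.018) for x in(.023,-.023) for y in(-.006,.006)]).round(0).tolist(),'G',pj(G))
```

```text
[ 0.1593  0.2949 -0.3634  2.3795  2.5244  0.2092 -0.9502] [ 0.1541 -0.9551 -0.5969]
shift [-0.0012 -0.0004 -0.0004] rv [-0.0036 -0.0001  0.0078]
pred B model corners [[246.0, 189.0], [264.0, 189.0], [247.0, 251.0], [264.0, 251.0], [247.0, 177.0], [263.0, 177.0], [248.0, 233.0], [263.0, 233.0]] G [[244.878  214.9235]]
```

View pics/w3.png

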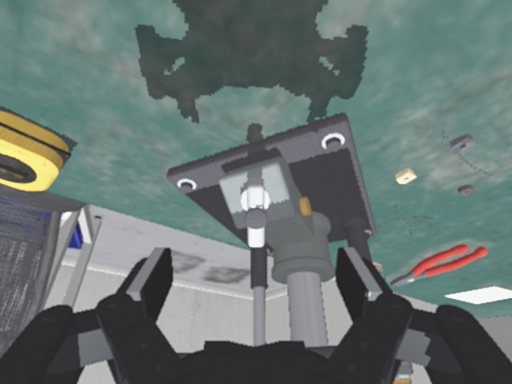

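The wrist now sees the bar end-on at (257,215), centred between the open fingers, with no side faces showing, so the measured axis is right. Next I advance and grip.

Request:
move_arm --pt "0.018 0.002 -0.025 0 0 0" --pt "0.037 0.005 -0.049 0 0 0" --pt "0.037 0.005 -0.049 0 0 0" --pt "0.037 0.005 -0.049 0 0 0" --pt "0.037 0.005 -0.049 0 0 0"

```text
time_s: 6.0
eef_pos: [0.469, 0.0473, 0.1981]
tool_rot: [[-0.789, -0.13, 0.6], [-0.104, 0.991, 0.079], [-0.605, 0.0, -0.796]]
force: [0.1, 0.1, 0.2]
finger_gap: 0.995
gripper_force: 0.0
```

Request:
move_arm --pt "0 0 0 0 0 0" --pt "0 0 0 0 0 0" --pt "0 0 0 0 0 0" --pt "0 0 0 0 0 0" --pt "0 0 0 0 0 0" --pt "0 0 0 0 0 0" --claw 0.005

```text
time_s: 6.5
eef_pos: [0.4695, 0.0473, 0.1979]
tool_rot: [[-0.789, -0.132, 0.6], [-0.105, 0.991, 0.08], [-0.605, -0.0, -0.796]]
force: [-11.3, -41.2, 17.9]
finger_gap: 0.14
gripper_force: 20.3
```

```bash
cat >> h.py <<'E'
def plat(rep=1,n='top'):
    for _ in range(rep):
        t=read_state()['time_s'];p,d,c=grab(n);P=cloud(d,c);q=(P-O)@L
        m=(d>0)&(abs(q[...,0]+.05)<.1)&(abs(q[...,1])<.083)&(q[...,2]>.08)&(q[...,2]<.18)&(np.hypot(q[...,0]+.02,q[...,1])>.065)&(q[...,0]>-.12)&(q[...,0]<.07)
        z=q[...,2][m];h=np.histogram(z,bins=np.arange(.08,.18,.004));k=h[0].argmax();zz=z[abs(z-h[1][k]-.002)<.005].mean();print('t',round(t,2),'plat top',round(zz*1000,1),m.sum())
E
python3 - <<'E'
from plan import *
s_=read_state();print(s_['joint_positions'],s_['force'],s_['ft_torque'],s_['finger_gap'])
plat(2)
E
```

```text
[ 0.1725  0.4742 -0.3882  2.3081  2.5833  0.3151 -0.9639] [-11.3195 -41.1756  17.9288] [-7.1991  0.1571 -5.2819] 0.1395150408731661
t 6.5 plat top 163.7 1631
t 6.55 plat top 163.7 1624
```

Request:
move_arm --pt "0 -0.0015 0 0 0 0" --pt "0 -0.0015 0 0 0 0" --pt "0 -0.0015 0 0 0 0"

```text
time_s: 6.85
eef_pos: [0.4694, 0.0462, 0.198]
tool_rot: [[-0.789, -0.133, 0.6], [-0.106, 0.991, 0.081], [-0.605, 0.0, -0.796]]
force: [-7.1, -2.2, 10.5]
finger_gap: 0.127
gripper_force: 59.3
```

Run:
```python
from plan import *
s_=read_state();print(s_['force'],s_['ft_torque'],s_['finger_gap'],s_['gripper_force'],s_['eef_pos'])
```

```text
[-7.0617 -2.1708 10.4807] [-0.38    0.2736 -0.1336] 0.12706961988609647 59.31112289428711 [0.4694 0.0462 0.198 ]
```

Request:
move_arm --pt "0 0 0 -0.03 -0.004 0.04" --pt "0 0 0 -0.06 -0.008 0.08" --pt "0 0 0 -0.06 -0.008 0.08"

```text
time_s: 7.1
eef_pos: [0.4694, 0.0462, 0.198]
tool_rot: [[-0.771, -0.214, 0.6], [-0.208, 0.975, 0.081], [-0.602, -0.063, -0.796]]
force: [-5.8, -1.9, 10.7]
finger_gap: 0.126
gripper_force: 59.4
```

Run:
```python
from plan import *
s_=read_state();print(s_['force'],s_['ft_torque'],s_['finger_gap'],s_['gripper_force'],s_['joint_positions'][6])
plat(2)
```

```text
[-5.8491 -1.8727 10.6709] [-0.658   0.3093 -0.2568] 0.12633797362268814 59.443482756614685 -0.8988451073030617
t 7.1 plat top 163.7 1637
t 7.15 plat top 163.8 1632
```

Request:
move_arm --pt "0 0 0 -0.03 -0.004 0.04" --pt "0 0 0 -0.06 -0.008 0.08" --pt "0 0 0 -0.06 -0.008 0.08"

```text
time_s: 7.45
eef_pos: [0.4694, 0.0462, 0.198]
tool_rot: [[-0.746, -0.29, 0.6], [-0.304, 0.949, 0.081], [-0.593, -0.122, -0.796]]
force: [-7.2, -1.6, 9.9]
finger_gap: 0.125
gripper_force: 59.6
```

Run:
```python
from plan import *
s_=read_state();print(s_['force'],s_['ft_torque'],s_['joint_positions'][6],R.from_matrix(np.array(s_['tool_rot'])@MF.T).as_rotvec()@ZB)
plat(2)
```

```text
[-7.2237 -1.5928  9.8523] [-0.7534  0.2554 -0.338 ] -0.8354119000866719 0.20028809935326433
t 7.45 plat top 163.6 1627
t 7.5 plat top 163.7 1636
```

Request:
move_arm --pt "0 0 0 -0.024 -0.003 0.032" --pt "0 0 0 -0.048 -0.006 0.064" --pt "0 0 0 -0.048 -0.006 0.064"

```text
time_s: 7.8
eef_pos: [0.4695, 0.0462, 0.198]
tool_rot: [[-0.721, -0.349, 0.599], [-0.379, 0.922, 0.081], [-0.581, -0.169, -0.796]]
force: [-6.3, -1.1, 10.6]
finger_gap: 0.13
gripper_force: 59.8
```

```bash
cat > chk.py <<'E'
from plan import *
s_=read_state();print(np.round(s_['force'],1),R.from_matrix(np.array(s_['tool_rot'])@MF.T).as_rotvec()@ZB)
plat(4)
E
python3 chk.py
```

```text
[-6.3 -1.1 10.6] 0.2797394223556111
t 7.8 plat top 163.7 1631
t 7.85 plat top 163.7 1633
t 7.9 plat top 163.7 1629
t 7.95 plat top 163.7 1627
```

Request:
move_arm --pt "0 0 0 -0.024 -0.003 0.032" --pt "0 0 0 -0.048 -0.006 0.064" --pt "0 0 0 -0.048 -0.006 0.064"

```text
time_s: 8.25
eef_pos: [0.4695, 0.0462, 0.1981]
tool_rot: [[-0.691, -0.405, 0.599], [-0.452, 0.889, 0.081], [-0.565, -0.215, -0.797]]
force: [-5.1, -0.6, 10.9]
finger_gap: 0.126
gripper_force: 60.2
```

```bash
python3 chk.py
```

```text
[-5.1 -0.6 10.9] 0.3599550178011559
t 8.25 plat top 163.1 1626
t 8.3 plat top 162.9 1627
t 8.35 plat top 162.6 1624
t 8.4 plat top 162.3 1628
```

Request:
move_arm --pt "0 0 0 -0.015 -0.002 0.02" --pt "0 0 0 -0.03 -0.004 0.04" --pt "0 0 0 -0.03 -0.004 0.04"

```text
time_s: 8.7
eef_pos: [0.4695, 0.0462, 0.1981]
tool_rot: [[-0.67, -0.439, 0.599], [-0.495, 0.865, 0.081], [-0.554, -0.242, -0.797]]
force: [-6.6, -0.3, 10.6]
finger_gap: 0.128
gripper_force: 60.4
```

```bash
python3 chk.py
```

```text
[-6.6 -0.3 10.6] 0.40900726112970615
t 8.7 plat top 159.6 1620
t 8.75 plat top 159.1 1624
t 8.8 plat top 158.5 1619
t 8.85 plat top 158.0 1614
```

Request:
move_arm --pt "0 0 0 -0.018 -0.003 0.024" --pt "0 0 0 -0.036 -0.005 0.048" --pt "0 0 0 -0.036 -0.005 0.048" --pt "0 0 0 -0.036 -0.005 0.048" --pt "0 0 0 -0.036 -0.005 0.048" --pt "0 0 0 -0.036 -0.005 0.048" --pt "0 0 0 -0.036 -0.005 0.048" --pt "0 0 0 -0.036 -0.005 0.048"

```text
time_s: 9.57
eef_pos: [0.4695, 0.0462, 0.1981]
tool_rot: [[-0.643, -0.477, 0.599], [-0.544, 0.835, 0.081], [-0.539, -0.274, -0.797]]
force: [-5.9, 0.0, 11.6]
finger_gap: 0.13
gripper_force: 61.1
```

```bash
python3 chk.py
```

```text
[-5.9  0.  11.6] 0.46770178130549944
t 9.57 plat top 145.3 1571
t 9.62 plat top 144.5 1566
t 9.67 plat top 143.3 1580
t 9.72 plat top 142.3 1575
```

Request:
move_arm --pt "0 0 0 0 0 0" --pt "0 0 0 0 0 0" --pt "0 0 0 0 0 0" --pt "0 0 0 0 0 0" --pt "0 0 0 0 0 0" --pt "0 0 0 0 0 0" --pt "0 0 0 0 0 0" --pt "0 0 0 0 0 0"

```text
time_s: 10.43
eef_pos: [0.4695, 0.0462, 0.1981]
tool_rot: [[-0.643, -0.477, 0.599], [-0.544, 0.835, 0.081], [-0.539, -0.274, -0.797]]
force: [-6.1, 0.0, 11.9]
finger_gap: 0.127
gripper_force: 61.1
```

Request:
move_arm --pt "0 0 0 0 0 0" --pt "0 0 0 0 0 0" --pt "0 0 0 0 0 0" --pt "0 0 0 0 0 0" --pt "0 0 0 0 0 0" --pt "0 0 0 0 0 0" --pt "0 0 0 0 0 0" --pt "0 0 0 0 0 0" --pt "0 0 0 0 0 0"

```text
time_s: 11.18
eef_pos: [0.4694, 0.0462, 0.1981]
tool_rot: [[-0.643, -0.477, 0.599], [-0.544, 0.835, 0.081], [-0.539, -0.274, -0.797]]
force: [-7.2, 0.6, 11.3]
finger_gap: 0.128
gripper_force: 61.1
```

```bash
python3 chk.py
```

```text
[-7.2  0.6 11.3] 0.46770591582803167
t 11.18 plat top 115.1 1501
t 11.23 plat top 114.3 1501
t 11.28 plat top 113.6 1498
t 11.33 plat top 112.9 1489
```

Request:
move_arm --pt "0 0 0 0 0 0" --pt "0 0 0 0 0 0" --pt "0 0 0 0 0 0" --pt "0 0 0 0 0 0" --pt "0 0 0 0 0 0" --pt "0 0 0 0 0 0" --pt "0 0 0 0 0 0" --pt "0 0 0 0 0 0" --pt "0 0 0 0 0 0" --pt "0 0 0 0 0 0"

```text
time_s: 12.22
eef_pos: [0.4695, 0.0462, 0.1981]
tool_rot: [[-0.643, -0.477, 0.599], [-0.544, 0.835, 0.081], [-0.539, -0.274, -0.797]]
force: [-6.7, 0.0, 10.9]
finger_gap: 0.127
gripper_force: 61.1
```

Request:
move_arm --pt "0 0 0 0 0 0" --pt "0 0 0 0 0 0" --pt "0 0 0 0 0 0" --pt "0 0 0 0 0 0" --pt "0 0 0 0 0 0" --pt "0 0 0 0 0 0"

```text
time_s: 12.72
eef_pos: [0.4695, 0.0462, 0.1981]
tool_rot: [[-0.643, -0.477, 0.599], [-0.544, 0.835, 0.081], [-0.539, -0.274, -0.797]]
force: [-6.9, -0.0, 11.0]
finger_gap: 0.127
gripper_force: 61.1
```

```bash
python3 chk.py
```

```text
[-6.9 -0.  11. ] 0.4677349552522031
t 12.72 plat top 94.4 1453
t 12.77 plat top 94.4 1452
t 12.82 plat top 94.4 1458
t 12.87 plat top 94.4 1453
```

The platform is down at 94.4 mm and has stopped, a drop of 69.3 mm. Now I close the valve.

Request:
move_arm --pt "0 0 0 0.06 0.008 -0.08" --pt "0 0 0 0.12 0.016 -0.159" --pt "0 0 0 0.181 0.024 -0.239" --pt "0 0 0 0.241 0.032 -0.318" --pt "0 0 0 0.289 0.038 -0.382" --pt "0 0 0 0.289 0.038 -0.382" --pt "0 0 0 0.289 0.038 -0.382"

```text
time_s: 13.5
eef_pos: [0.4694, 0.0459, 0.198]
tool_rot: [[-0.79, -0.126, 0.6], [-0.095, 0.992, 0.082], [-0.606, 0.008, -0.796]]
force: [-6.4, -2.8, 12.0]
finger_gap: 0.129
gripper_force: 59.4
```

```bash
cat > chk2.py <<'E'
from plan import *
s_=read_state();t=np.array(s_['ft_torque']);print(np.round(s_['force'],1),t,'about axis',t@ZB,R.from_matrix(np.array(s_['tool_rot'])@MF.T).as_rotvec()@ZB)
E
python3 chk2.py
```

```text
[-6.4 -2.8 12. ] [-0.5169  0.3516 -0.403 ] about axis -0.036664405123639165 -0.014114059810909102
```

Request:
move_arm --pt "0 0 0 0.03 0.004 -0.04" --pt "0 0 0 0.03 0.004 -0.04" --pt "0 0 0 0.03 0.004 -0.04"

```text
time_s: 13.75
eef_pos: [0.4694, 0.046, 0.198]
tool_rot: [[-0.795, -0.088, 0.6], [-0.048, 0.995, 0.082], [-0.605, 0.037, -0.796]]
force: [-6.6, -4.2, 11.7]
finger_gap: 0.13
gripper_force: 69.3
```

```bash
python3 chk2.py
```

```text
[-6.6 -4.2 11.7] [-1.4745  0.119   0.5117] about axis 1.28483523579948 -0.062178282400333434
```

Request:
move_arm --pt "0 0 0 0.03 0.004 -0.04" --pt "0 0 0 0.03 0.004 -0.04" --pt "0 0 0 0.03 0.004 -0.04"

```text
time_s: 14.0
eef_pos: [0.4693, 0.046, 0.198]
tool_rot: [[-0.798, -0.049, 0.601], [0.001, 0.997, 0.082], [-0.602, 0.066, -0.795]]
force: [-7.8, -5.8, 12.8]
finger_gap: 0.127
gripper_force: 95.2
```

```bash
python3 chk2.py
```

```text
[-7.8 -5.8 12.8] [-2.2074  0.0821  1.1356] about axis 2.2247058070866563 -0.11109382202447078
```

The valve stop was felt at closure: torque about the axis rose to 2.2 N m. I'll relax slightly, open only partway because the platform edge is now close, and retreat along the stem.

Request:
move_arm --pt "0 0 0 -0.039 -0.005 0.052" --pt "0 0 0 -0.039 -0.005 0.052"

```text
time_s: 14.17
eef_pos: [0.4694, 0.0459, 0.198]
tool_rot: [[-0.793, -0.103, 0.6], [-0.067, 0.994, 0.082], [-0.605, 0.025, -0.796]]
force: [-6.2, -4.0, 10.2]
finger_gap: 0.129
gripper_force: 62.1
```

Request:
move_arm --pt "0 0 0 0 0 0" --pt "0 0 0 0 0 0" --pt "0 0 0 0 0 0" --pt "0 0 0 0 0 0" --claw 0.028

```text
time_s: 14.5
eef_pos: [0.4694, 0.0463, 0.1976]
tool_rot: [[-0.795, -0.099, 0.599], [-0.062, 0.995, 0.083], [-0.604, 0.029, -0.797]]
force: [0.1, 0.7, -1.3]
finger_gap: 0.328
gripper_force: 0.0
```

Request:
move_arm --pt "-0.009 -0.001 0.012 0 0 0" --pt "-0.018 -0.002 0.024 0 0 0" --pt "-0.03 -0.004 0.039 0 0 0" --pt "-0.042 -0.005 0.056 0 0 0" --pt "-0.042 -0.005 0.056 0 0 0"

```text
time_s: 14.92
eef_pos: [0.4262, 0.0413, 0.2556]
tool_rot: [[-0.793, -0.1, 0.601], [-0.062, 0.995, 0.083], [-0.606, 0.028, -0.795]]
force: [1.2, 1.1, 0.4]
finger_gap: 0.328
gripper_force: 0.0
```

Run:
```python
from plan import *
s_=read_state();j=s_['joint_positions'];print(j,s_['force'])
p,d,cc=grab('wrist','w4.png');P=cloud(d,cc)
K=np.array(cc['intrinsics'])
def pj(X):
    q=(np.atleast_2d(X)-cc['eye'])@np.array(cc['rotation']);return np.c_[K[0,0]*q[:,0]/-q[:,2]+K[0,2],K[1,1]*-q[:,1]/-q[:,2]+K[1,2]]
print('pred bar at start angle',pj([B+MF@[x,y,z] for z in(-.01,) for x in(.023,-.023) for y in(-.006,.006)]).round(0).tolist())
p2,d2,c2=grab('top','t4.png');P2=cloud(d2,c2)
m=(d2>0)&(np.hypot(P2[...,0]-.674,P2[...,1]-.1185)<.03)&(P2[...,2]>.17);print('knob',P2[m].mean(0),P2[m][:,2].max(),m.sum())
m=(d2>0)&(np.hypot(P2[...,0]-.674,P2[...,1]-.1185)<.055)&(abs(P2[...,2]-.16)<.006);print('disc',P2[m].mean(0),m.sum())
```

```text
[ 0.2055  0.2691 -0.4127  2.389   2.4658  0.1919 -0.9308] [1.174  1.1491 0.4191]
pred bar at start angle [[242.0, 186.0], [259.0, 185.0], [245.0, 245.0], [262.0, 244.0]]
knob [0.6726 0.1185 0.1872] 0.19339847704183866 76
disc [0.6733 0.1185 0.1594] 1041
```

View pics/w4.png

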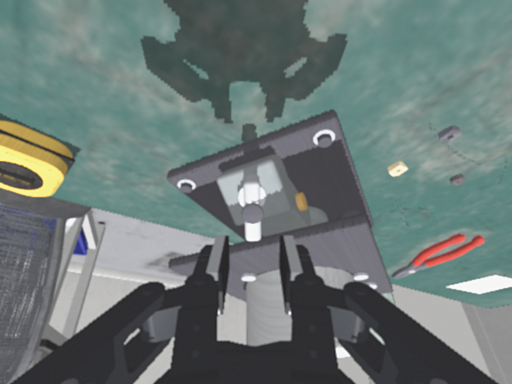

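The wrist view shows the bar back at its starting direction, (253,185) to (253,240), and the fingers clear. The lid knob is now at (0.673, 0.1185). I'll unwind the wrist along the reverse path.

Run:
```python
from plan import *
s_=read_state()
cur=(np.array(s_['eef_pos']),R.from_matrix(s_['tool_rot']))
W=(np.array([.4196,-.0378,.2738]),R.from_matrix([[-.616,.317,.721],[.269,.945,-.185],[-.741,.08,-.667]]))
E2=(np.array([.4825,-.103,.4233]),R.from_matrix([[-.258,.677,.69],[.525,.698,-.488],[-.811,.236,-.535]]))
E1=(np.array([.4462,-.1112,.4292]),R.from_matrix([[.481,.73,.486],[.871,-.333,-.361],[-.102,.597,-.796]]))
E0=(np.array([.4276,-.1128,.4368]),R.from_matrix([[.947,.317,-.045],[.317,-.948,-.008],[-.045,-.007,-.999]]))
def rel(a,b): return np.r_[b[0]-a[0],(b[1]*a[1].inv()).as_rotvec()].round(3).tolist()
print('cur->W',rel(cur,W));print('W->E2',rel(W,E2))
c2=[[0.002,-0.002,-0.002,-0.088,0.027,0.075],[0.007,-0.005,-0.004,-0.261,0.078,0.229],[0.014,-0.005,-0.006,-0.433,0.126,0.385],[0.022,-0.002,-0.006,-0.603,0.17,0.543],[0.031,0.004,-0.006,-0.774,0.209,0.703]]
print('E2->E1');
for r in c2[::-1]: print(rel(E2,(E1[0]+r[:3],R.from_rotvec(r[3:])*E1[1])))
print(rel(E2,E1)); print('E1->E0',rel(E1,E0))
```

```text
cur->W [-0.008, -0.079, 0.02, 0.031, -0.193, -0.432]
W->E2 [0.063, -0.065, 0.15, 0.058, -0.211, -0.469]
E2->E1
[-0.005, -0.004, -0.0, 0.083, -0.022, -0.08]
[-0.014, -0.01, -0.0, 0.252, -0.064, -0.242]
[-0.022, -0.013, -0.0, 0.421, -0.109, -0.4]
[-0.029, -0.013, 0.002, 0.594, -0.156, -0.556]
[-0.034, -0.01, 0.004, 0.769, -0.205, -0.708]
[-0.036, -0.008, 0.006, 0.858, -0.229, -0.782]
E1->E0 [-0.019, -0.002, 0.008, 0.547, 0.383, -0.764]
```

Request:
move_arm --pt "-0.008 -0.079 0.02 0.031 -0.193 -0.432" --pt "-0.008 -0.079 0.02 0.031 -0.193 -0.432" --pt "-0.008 -0.079 0.02 0.031 -0.193 -0.432" --pt "-0.008 -0.079 0.02 0.031 -0.193 -0.432" --pt "-0.008 -0.079 0.02 0.031 -0.193 -0.432" --pt "-0.008 -0.079 0.02 0.031 -0.193 -0.432"

```text
time_s: 15.52
eef_pos: [0.4197, -0.037, 0.2729]
tool_rot: [[-0.619, 0.314, 0.72], [0.268, 0.946, -0.182], [-0.738, 0.081, -0.67]]
force: [1.1, 0.6, -0.1]
finger_gap: 0.331
gripper_force: 0.0
```

Request:
move_arm --pt "0.063 -0.065 0.15 0.058 -0.211 -0.469" --pt "0.063 -0.065 0.15 0.058 -0.211 -0.469" --pt "0.063 -0.065 0.15 0.058 -0.211 -0.469" --pt "0.063 -0.065 0.15 0.058 -0.211 -0.469" --pt "0.063 -0.065 0.15 0.058 -0.211 -0.469" --pt "0.063 -0.065 0.15 0.058 -0.211 -0.469" --claw 0.06

```text
time_s: 16.02
eef_pos: [0.4848, -0.1028, 0.4275]
tool_rot: [[-0.254, 0.674, 0.694], [0.524, 0.699, -0.487], [-0.813, 0.24, -0.531]]
force: [-0.5, 0.5, -0.8]
finger_gap: 0.702
gripper_force: 0.0
```

Request:
move_arm --pt "-0.005 -0.004 0 0.083 -0.022 -0.08" --pt "-0.01 -0.007 0 0.167 -0.043 -0.161" --pt "-0.014 -0.01 0 0.252 -0.064 -0.242" --pt "-0.018 -0.012 0 0.336 -0.086 -0.32" --pt "-0.022 -0.013 0 0.421 -0.109 -0.4" --pt "-0.026 -0.013 0.001 0.508 -0.132 -0.478" --pt "-0.029 -0.013 0.002 0.594 -0.156 -0.556" --pt "-0.032 -0.012 0.003 0.681 -0.18 -0.632" --pt "-0.034 -0.01 0.004 0.769 -0.205 -0.708" --pt "-0.036 -0.008 0.006 0.858 -0.229 -0.782"

```text
time_s: 16.85
eef_pos: [0.447, -0.1102, 0.4292]
tool_rot: [[0.479, 0.729, 0.488], [0.872, -0.334, -0.358], [-0.098, 0.598, -0.796]]
force: [0.0, 0.1, -1.2]
finger_gap: 0.701
gripper_force: 0.0
```

Run:
```python
from plan import *
s_=read_state();j=s_['joint_positions'];print(j)
y=np.array([.317,-.948,0]);y/=np.linalg.norm(y);z=np.array([0,0,-1.]);M=np.stack([np.cross(y,z),y,z],1)
go([.50,0,.48],M); print(sim(j,np.array([.5,0,.48]),M).round(2))
go([.673,.1185,.40],M); print(sim(sim(j,np.array([.5,0,.48]),M),np.array([.673,.1185,.335]),M).round(2))
```

```text
[ 0.3593 -0.0116 -0.2741  2.1554  0.6779  0.5223 -0.8998]
shift [0.053  0.1102 0.0508] rv [ 0.5689  0.3479 -0.75  ]
[ 0.24  0.13 -0.34  1.82  0.05  1.2  -1.36]
shift [ 0.226   0.2287 -0.0292] rv [ 0.5689  0.3479 -0.75  ]
[-0.02  0.61 -0.32  1.52  0.21  1.05 -1.64]
```

Request:
move_arm --pt "0.02 0.03 0.02 0.07 0.043 -0.094" --pt "0.04 0.06 0.03 0.142 0.087 -0.188" --pt "0.08 0.09 0.03 0.213 0.13 -0.281" --pt "0.11 0.12 0.03 0.284 0.174 -0.375" --pt "0.14 0.15 0.02 0.356 0.217 -0.469" --pt "0.17 0.18 0.01 0.427 0.261 -0.563" --pt "0.2 0.21 0 0.498 0.304 -0.656" --pt "0.226 0.229 -0.009 0.569 0.348 -0.75" --pt "0.226 0.229 -0.009 0.569 0.348 -0.75" --pt "0.226 0.229 -0.009 0.569 0.348 -0.75"

```text
time_s: 17.68
eef_pos: [0.6742, 0.12, 0.4169]
tool_rot: [[0.947, 0.321, -0.004], [0.321, -0.947, -0.001], [-0.004, -0.001, -1.0]]
force: [-0.7, -0.6, 0.5]
finger_gap: 0.703
gripper_force: 0.0
```

Run:
```python
from plan import *
s_=read_state();j=s_['joint_positions'];print(j)
y=np.array([.317,-.948,0]);y/=np.linalg.norm(y);z=np.array([0,0,-1.]);M=np.stack([np.cross(y,z),y,z],1)
p,d,cc=grab('wrist','w5.png');P=cloud(d,cc)
m=(d>.02)&(np.hypot(P[...,0]-.673,P[...,1]-.1185)<.025)&(P[...,2]>.183)&(P[...,2]<.2);print('knob wrist',P[m].mean(0),m.sum())
m=(d>.02)&(np.hypot(P[...,0]-.673,P[...,1]-.1185)<.065)&(abs(P[...,2]-.16)<.004);Q=P[m];print(cv2.minEnclosingCircle((Q[:,:2]*1000).astype(np.float32)),Q.mean(0))
go([.673,.1185,.335],M)
```

```text
[ 0.0502  0.5484 -0.4056  1.421   0.2202  1.2213 -1.6225]
knob wrist [0.6762 0.1176 0.1886] 895
((674.6184692382812, 117.0627670288086), 57.99177932739258) [0.6792 0.1187 0.1591]
shift [-0.0003 -0.0004 -0.0833] rv [ 0.0017 -0.0028 -0.0037]
```

Request:
move_arm --pt "0.001 -0.002 -0.035 0 0 0" --pt "0.001 -0.002 -0.065 0 0 0" --pt "0.001 -0.002 -0.081 0 0 0" --pt "0.001 -0.002 -0.081 0 0 0" --pt "0.001 -0.002 -0.081 0 0 0"

```text
time_s: 18.15
eef_pos: [0.6732, 0.1157, 0.3402]
tool_rot: [[0.948, 0.319, -0.002], [0.319, -0.948, -0.001], [-0.002, 0.001, -1.0]]
force: [0.2, -1.1, -0.1]
finger_gap: 0.71
gripper_force: 0.0
```

Request:
move_arm --pt "0 0 0 0 0 0" --pt "0 0 0 0 0 0" --pt "0 0 0 0 0 0" --pt "0 0 0 0 0 0" --pt "0 0 0 0 0 0" --pt "0 0 0 0 0 0" --claw 0.015

```text
time_s: 18.65
eef_pos: [0.6737, 0.1162, 0.3416]
tool_rot: [[0.948, 0.318, -0.0], [0.318, -0.948, 0.0], [-0.0, -0.0, -1.0]]
force: [-4.5, -1.9, 10.5]
finger_gap: 0.28
gripper_force: 58.3
```

Request:
move_arm --pt "0 0 0.01 0 0 0" --pt "0 0 0.025 0 0 0" --pt "0 0 0.045 0 0 0" --pt "0 0 0.07 0 0 0" --pt "0 0 0.09 0 0 0" --pt "0 0 0.09 0 0 0"

```text
time_s: 19.15
eef_pos: [0.6737, 0.1166, 0.4352]
tool_rot: [[0.948, 0.318, 0.004], [0.318, -0.948, 0.001], [0.004, -0.0, -1.0]]
force: [0.2, -0.2, -0.9]
finger_gap: 0.281
gripper_force: 58.9
```

Run:
```python
from plan import *
s_=read_state();print(s_['eef_pos'],s_['force'],s_['finger_gap'],s_['gripper_force'],s_['joint_positions'])
p,d,c=grab('top','t6.png');P=cloud(d,c)
m=(d>0)&(np.hypot(P[...,0]-.675,P[...,1]-.118)<.07)&(P[...,2]>.2)&(P[...,2]<.27)
print(m.sum(),np.median(P[m],0)); plat(1)
```

```text
[0.6737 0.1166 0.4352] [ 0.1779 -0.2002 -0.8574] 0.2810279194001759 58.91166687011719 [ 0.0559  0.5308 -0.4066  1.4059  0.2129  1.2444 -1.6155]
255 [0.6435 0.145  0.2527]
t 19.2 plat top 94.3 725
```

Request:
move_arm --pt "-0.01 -0.013 0 0 0 0" --pt "-0.03 -0.038 0 0 0 0" --pt "-0.055 -0.069 0 0 0 0" --pt "-0.08 -0.1 0 0 0 0" --pt "-0.105 -0.131 0 0 0 0" --pt "-0.13 -0.162 0 0 0 0" --pt "-0.155 -0.193 0 0 0 0" --pt "-0.18 -0.224 0 0 0 0" --pt "-0.2 -0.25 0 0 0 0" --pt "-0.214 -0.267 0 0 0 0"

```text
time_s: 20.08
eef_pos: [0.457, -0.1533, 0.4291]
tool_rot: [[0.949, 0.315, -0.004], [0.315, -0.949, -0.0], [-0.004, -0.001, -1.0]]
force: [0.6, -0.1, -2.0]
finger_gap: 0.281
gripper_force: 59.0
```

Request:
move_arm --pt "0 0 -0.02 0 0 0" --pt "0 0 -0.05 0 0 0" --pt "0 0 -0.085 0 0 0" --pt "0 0 -0.12 0 0 0" --pt "0 0 -0.155 0 0 0" --pt "0 0 -0.185 0 0 0" --pt "0 0 -0.205 0 0 0" --pt "0 0 -0.215 0 0 0" --pt "0 0 -0.215 0 0 0"

```text
time_s: 20.83
eef_pos: [0.4587, -0.1505, 0.2127]
tool_rot: [[0.948, 0.318, -0.007], [0.318, -0.948, 0.001], [-0.006, -0.003, -1.0]]
force: [-0.5, 1.0, -0.6]
finger_gap: 0.28
gripper_force: 59.1
```

Run:
```python
from plan import *
s_=read_state();print(s_['eef_pos'],s_['force'],s_['ft_torque'],s_['tool_rot'],s_['joint_positions'])
p,d,cc=grab('scene','s7.png');P=cloud(d,cc);c0=s_['eef_pos'][:2]
m=(d>0)&(np.hypot(P[...,0]-c0[0],P[...,1]-c0[1])<.07)&(np.hypot(P[...,0]-c0[0],P[...,1]-c0[1])>.042)&(P[...,2]>.012)&(P[...,2]<.06);Q=P[m]
A=np.c_[Q[:,:2]-c0,np.ones(len(Q))];print(len(Q),np.percentile(Q[:,2],[10,50,90]),np.linalg.lstsq(A,Q[:,2],rcond=None)[0])
```

```text
[ 0.4587 -0.1505  0.2127] [-0.5354  0.9998 -0.5571] [-0.0388 -0.0163 -0.018 ] [[ 0.9481  0.3179 -0.0066]
 [ 0.3179 -0.9481  0.0015]
 [-0.0058 -0.0035 -1.    ]] [ 0.477   0.4739 -0.2659  2.088   0.2107  0.6113 -1.1823]
425 [0.028  0.0302 0.0322] [-0.0086  0.0003  0.03  ]
```

View pics/s7.png

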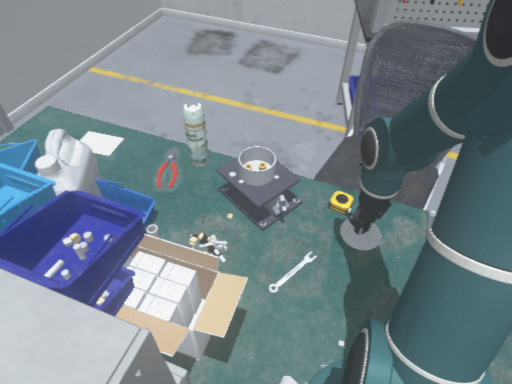

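The scene view shows the pot open at (257,165), the platform down, and the lid held level at (361,235) near the tape at (342,201). The disc top is at 30 mm, so the lid has 20 mm left to go down.

Request:
move_arm --pt "0 0 -0.006 0 0 0" --pt "0 0 -0.012 0 0 0" --pt "0 0 -0.017 0 0 0" --pt "0 0 -0.0205 0 0 0" --pt "0 0 -0.0205 0 0 0" --pt "0 0 -0.0205 0 0 0"

```text
time_s: 21.38
eef_pos: [0.4594, -0.1507, 0.1942]
tool_rot: [[0.948, 0.318, -0.003], [0.318, -0.948, 0.0], [-0.003, -0.001, -1.0]]
force: [0.7, -0.0, -1.5]
finger_gap: 0.283
gripper_force: 59.1
```

```bash
cat > lid.py <<'E'
from plan import *
s_=read_state();print(s_['eef_pos'],s_['force'],s_['gripper_force'])
p,d,cc=grab('scene');P=cloud(d,cc);c0=np.array([.4587,-.1505])
r=np.hypot(P[...,0]-c0[0],P[...,1]-c0[1]);m=(d>0)&(r<.07)&(r>.03)&(P[...,2]>.004)&(P[...,2]<.03);Q=P[m]
m2=abs(Q[:,2]-np.median(Q[:,2]))<.004;Q=Q[m2]
A=np.c_[Q[:,:2]-c0,np.ones(len(Q))];print(len(Q),np.percentile(Q[:,2],[10,50,90]),np.linalg.lstsq(A,Q[:,2],rcond=None)[0])
E
python3 lid.py
```

```text
[ 0.4594 -0.1507  0.1942] [ 0.6516 -0.0325 -1.484 ] 59.11369442939758
578 [0.0095 0.0116 0.0137] [-0.0034  0.0027  0.0115]
```

Still about 2 mm up, so I lower until contact shows.

Request:
move_arm --pt "0 0 -0.0015 0 0 0" --pt "0 0 -0.003 0 0 0" --pt "0 0 -0.003 0 0 0"

```text
time_s: 21.68
eef_pos: [0.4595, -0.1508, 0.1915]
tool_rot: [[0.948, 0.318, -0.003], [0.318, -0.948, -0.0], [-0.003, -0.001, -1.0]]
force: [-3.7, 0.4, 8.6]
finger_gap: 0.283
gripper_force: 60.4
```

```bash
python3 lid.py
```

```text
[ 0.4595 -0.1508  0.1915] [-3.7227  0.3697  8.5599] 60.37012696266174
583 [0.0069 0.0089 0.0109] [-0.0021 -0.0027  0.0089]
```

The lid is on the bench (8.6 N contact). Release and rise.

Request:
move_arm --pt "0 0 0 0 0 0" --pt "0 0 0 0 0 0" --pt "0 0 0 0 0 0" --pt "0 0 0 0 0 0" --pt "0 0 0 0 0 0" --claw 0.06

```text
time_s: 22.15
eef_pos: [0.4594, -0.1507, 0.1911]
tool_rot: [[0.948, 0.318, -0.003], [0.318, -0.948, 0.0], [-0.003, -0.001, -1.0]]
force: [-0.1, -0.9, 0.8]
finger_gap: 0.703
gripper_force: 0.0
```

Request:
move_arm --pt "0 0 0.02 0 0 0" --pt "0 0 0.05 0 0 0" --pt "0 0 0.085 0 0 0" --pt "0 0 0.12 0 0 0" --pt "0 0 0.12 0 0 0"

```text
time_s: 22.57
eef_pos: [0.4607, -0.1509, 0.3168]
tool_rot: [[0.948, 0.318, 0.004], [0.318, -0.948, -0.003], [0.003, 0.004, -1.0]]
force: [2.1, -0.7, 0.4]
finger_gap: 0.701
gripper_force: 0.0
```

```bash
python3 lid.py; python3 -c "
from h import *
plat(1);grab('scene','s8.png')"
```

```text
[ 0.4607 -0.1509  0.3168] [ 2.0752 -0.6675  0.4309] 0.0
738 [0.0067 0.0089 0.011 ] [-0.0007 -0.0001  0.0089]
t 22.62 plat top 94.4 1516
```

The lid is flat (slope under 0.001) and released, and the platform is down. Handing in.

```bash
python3 -c "
from plant import *
print(sign_off())"
```

```text
the job is handed in; nothing more can be done
None
```

I handed the job in at about 22.6 s of the 72 s allowed, and sign-off returned no verdict: the platform sank fully at about 21 mm/s when measured, I turned the valve shut to its stop, and the lid lies flat, knob up and released on the bench near (0.46, -0.15).

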